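Clear the desk front, fetch pen and tape, put the cup and pot back

ROBOT

A 6-joint arm with a two-finger parallel gripper is mounted at the origin on the work surface. World frame = base frame: x ahead of the robot, y to its left, z up, the work surface at z = 0. Lengths are in m, angles in rad, forces in N, time in s.
With the tool pointing down it reaches from about 0.25 to 0.775 m from the base axis. Payload 4 kg.
Tool frame: the origin (TCP) lies at the very end of the fingers, on their centre line; the grasp point (between the pads) lies 19 mm behind it (robot.grasp_offset is the distance from the TCP to the grasp point, in m); x points along the fingers, y is the direction in which the jaws open and shut, and the axes are right-handed (so a half turn about x gives the same grasp; the last joint's range is limited). The gripper opens to 85 mm and grips with 20 to 120 N. Pads are 22 mm wide; open, the fingers measure 114 mm over their backs; the gripper's body (76 mm by 85 mm) begins 54 mm behind the grasp point. The pads swing forward as they close: fully open they stand 13 mm farther back than shut.
Start: joints at [1.094, 0.087, 1.371, -0, 1.684, -0.103], TCP at [0.201, 0.512, 0.198] pointing down, gripper open.
Joint ranges: [-3.1, 3.1], [-0.76, 2.03], [0.27, 2.55], [-1.08, 4.22], [0.17, 2.65], [-2.57, 2.57]. Speed limits (rad/s): [2.79, 2.79, 3.14, 3.14, 3.14, 3.14].

INTERFACE

Orientations are given as [roll, pitch, yaw] about the fixed x, y, z axes, in that order (R = Rz(yaw) Ry(pitch) Rx(roll)).
In Python, from rig import robot, imaging gives the robot as it stands. The module is installed in compiled form; this text tells all that it offers.
- The arm moves only by the shell command python3 -m jog 'ROWS' [OPENING]. ROWS is JSON, a list of rows, each a list of 2 entries, a list of its own where there are three numbers: the shift along the tool's x, y, z in mm, then the turn, a rotation vector about the tool's x, y, z in rad. In form: [[[x, y, z], [rx, ry, rz]], ...]. A call has 1 to 10 rows; each row shifts and turns the commanded pose from where the row before left it, along the tool's axes as they then stand; what a row does not reach is not made up. A row lasts 1/8 s, in which the tool goes at most 62.5 mm and 10.7 degrees, less where a joint would pass 70% of its speed; a pose out of reach is approached as far as the arm can. A call is refused whole if a number of a shift passes 62.5 or a number of a turn 0.188, either way. A call with a gripper value outside its range is refused whole. OPENING is the opening, from 0 (shut) to 1 (fully open), set as the call begins (- or left out, the last holds). The fingers move at their own pace and stop on an object; the grip force is fixed at half the most. Time passes only in rows, so rows that do not move let the fingers close. It gives the time, the measured TCP pose, the force and the opening at its end, in the units of the state.
- robot.get_obs(): the state, without advancing time (a new reading comes with each control period).
- imaging.grab_frame(name): name is "scene" or "top" or "wrist"; returns (picture, depth): 420x560x3 uint8, red, green, blue; 420x560 float32, m along the optical axis (not along the pixel's ray), 0 where there is no reading.
- imaging.camera_info(name): a dict with "vfov" (degrees; the focal length in pixels is half the picture's height over the tangent of half this angle, whatever the lens; pixels are square), "cx", "cy" (the principal point, pixels), "k1" (the pictures are not rectified: a ray, as slopes to the right and down, at radius r is drawn at 1 + k1 r^2 times it, then the intrinsics apply), "R" (3x3) and "t" (3): a world point X has camera coordinates R X + t. Camera axes: x right, y down, z forward; pixel columns grow to the right and rows downward; lengths in m; the calibration is good to about 2 mm. A picture is of the moment at which its call begins: read the wrist's pose just before it. camera_info takes no time and is no camera call; for the wrist camera it gives the pose at the moment of the call.
- robot.job_done(): hands the job in, once; it reports no verdict.
The state is a dict: "time": time; "joint_pos": joint angles; "joint_velocities": joint speeds; "joint_efforts": joint torques, N m; "eef_pos": TCP position; "tool_rot": TCP orientation; "contact_force": force on the tool from outside, world axes, zero at the start; "ft_torque": the same for the moment, N m; "opening": finger opening in m.
Only numpy, scipy, OpenCV 4.12 (cv2) and the standard library are available. Lean on these libraries where they do the work, as an engineer would, in place of code of your own. Each camera call takes 0.05 s, during which the arm holds its last target.

TASK

The steel pen and the roll of tape lie by the monitor riser, behind the tea cup and the square desk pot. First stand the cup and the pot both on the dark rubber mat, out of the way, leaving the pen and tape where they lie; then lay the pen lengthwise along the middle of the notepad and the tape roll flat in the middle of the glass dish. Only when both are there, put the cup back on the middle of the round coaster and the pot back on the middle of the square coaster, keeping both upright throughout.

Things in the scene. Friction and masses are not known exactly. Their poses are not given: they have to be found in the camera images.
- cup_center (a point): White ceramic tea cup without handle, open at the top, round, 62 mm across and 66 mm high, nearly straight sides (foot 54 mm); 0.11 to 0.21 kg. The point is on its axis half-way up, 33 mm above its underside; z is up along its axis. It starts standing on the round coaster.
- pot_center (a point): Stainless steel desk pot, empty, open-topped and square: 56 x 56 mm, 64 mm high; 0.12 to 0.22 kg. The point is at its centre, half-way up, 32 mm above its underside; x and y are square to its sides, z up. It starts standing on the square coaster.
- pen_center (a point): Stainless steel pen lying flat, 128 mm long, square barrel 11 x 11 mm with rounded edges (it does not roll), 30 g. The point is at the middle of its length, at barrel mid-height (5.5 mm above its underside); y runs along the pen towards the tip, z up. It lies roughly parallel to the riser's front.
- tape_center (a point): Small roll of brown paper tape lying flat: a ring 44 mm outside, 26 mm inside diameter, 19 mm high, 30 g. The point is at its centre, half-way up (9.5 mm above its underside); z along its axis, up. It lies beside the pen. The riser's front face, a black obstacle 90 mm high (107 mm with the shut laptop on it), runs about 90 mm farther from the robot than the pen and the tape.
- coaster_round: Round cork coaster, fixed to the desk, 76 mm diameter, 4 mm thick: the cup's place. Origin at the centre of its underside, z up.
- coaster_square: Square cork coaster, fixed to the desk, 74 x 74 mm, 4 mm thick: the pot's place. Origin at the centre of its underside, x and y square to its sides, z up. The two coasters lie side by side about 128 mm apart; the centres of pen and tape lie about 66 mm behind the line of the coasters.
- mat: Dark rubber mat, the side area, fixed to the desk: 120 mm along its x, 200 mm along its y, 4 mm thick, room for the cup and the pot side by side along y. Origin at the centre of its underside, z up.
- notepad: White ruled notepad lying flat, fixed: 105 mm along its x, 148 mm along its y (its length), 8 mm thick. Origin at the centre of its underside, z up. The pen may point either way along it.
- dish: Round shallow clear glass dish, fixed: 130 mm across the rim, 116 mm across the foot, 18 mm high, 4 mm wall, inner floor 5 mm above its underside. Origin at the centre of its underside, z up.
Not all that is in view belongs to the job. Of the things that look like the part that bears pen_center, take the one that is nearest to the robot's base at the start.

How it is judged:
On the way, in this order (a step that is already met when the one before it is completed fails the run):
1. the cup and the pot stand on the mat, let go, with pen and tape still where they lay (x of cup_center in the frame of mat between -0.045 and 0.045 m and y of cup_center in the frame of mat between -0.085 and 0.085 m and z of cup_center in the frame of mat between 0.034 and 0.041 m and angle between each of cup_center, pot_center's own z axis and vertical below 0.1 rad and x of pot_center in the frame of mat between -0.045 and 0.045 m and y of pot_center in the frame of mat between -0.085 and 0.085 m and z of pot_center in the frame of mat between 0.033 and 0.04 m and contact force between each of cup, pot and the fingers below 0.05 N and linear speed of each of cup, pot below 0.02 m/s and angular speed of each of cup, pot below 0.2 rad/s and distance of each of pen_center, tape_center from where it was at the start of the episode below 0.04 m), for 0.2 s.
2. the pen lies along the middle of the notepad and the tape flat in the middle of the dish, let go, while cup and pot still stand on the mat (x of pen_center in the frame of notepad between -0.015 and 0.015 m and y of pen_center in the frame of notepad between -0.015 and 0.015 m and z of pen_center in the frame of notepad between 0.01 and 0.018 m and angle between the y axis of pen_center and the y axis of notepad, either way round below 0.2 rad and horizontal distance between tape_center and dish below 0.015 m and angle between tape_center's own z axis and vertical below 0.12 rad and z of tape_center in the frame of dish between 0.01 and 0.02 m and x of cup_center in the frame of mat between -0.045 and 0.045 m and y of cup_center in the frame of mat between -0.085 and 0.085 m and z of cup_center in the frame of mat between 0.034 and 0.041 m and angle between each of cup_center, pot_center's own z axis and vertical below 0.1 rad and x of pot_center in the frame of mat between -0.045 and 0.045 m and y of pot_center in the frame of mat between -0.085 and 0.085 m and z of pot_center in the frame of mat between 0.033 and 0.04 m and contact force between each of pen, tape, cup, pot and the fingers below 0.05 N and linear speed of each of pen, tape below 0.02 m/s and angular speed of each of pen, tape below 0.2 rad/s), for 0.2 s.
At the end, for the whole second after the job is handed in: Cup upright on the round coaster and pot upright on the square coaster, each within 12 mm of its centre; pen lying on the notepad within 15 mm of its centre each way and within 0.2 rad of its length; tape roll flat on the dish's floor within 15 mm of its centre; all released and at rest (horizontal distance between cup_center and coaster_round below 0.012 m and angle between each of cup_center, pot_center's own z axis and vertical below 0.1 rad and z of cup_center in the frame of coaster_round between 0.034 and 0.041 m and horizontal distance between pot_center and coaster_square below 0.012 m and z of pot_center in the frame of coaster_square between 0.033 and 0.04 m and x of pen_center in the frame of notepad between -0.015 and 0.015 m and y of pen_center in the frame of notepad between -0.015 and 0.015 m and z of pen_center in the frame of notepad between 0.01 and 0.018 m and angle between the y axis of pen_center and the y axis of notepad, either way round below 0.2 rad and horizontal distance between tape_center and dish below 0.015 m and angle between tape_center's own z axis and vertical below 0.12 rad and z of tape_center in the frame of dish between 0.01 and 0.02 m and contact force between each of cup, pot, pen, tape and the fingers below 0.05 N and linear speed of each of cup, pot, pen, tape below 0.02 m/s and angular speed of each of cup, pot, pen, tape below 0.2 rad/s); the robot touches nothing.
It fails at once if the cup or the pot is tipped over (more than 0.6 rad) (angle between any of cup_center, pot_center's own z axis and vertical above 0.6 rad).
It also fails if it takes over 128 s, if anything falls off the work surface, if the arm or the gripper's body presses on something with over 40 N, if the wrist force passes 120 N, or if a joint passes its speed limit or range.

## Working session

There is one attempt and no reset: what is moved stays moved. The work goes in short steps, Python scripts to look and compute and a shell command to move; the robot and the scene stay as the last step left them, time stands still between calls to the robot, and variables do not carry over. Pictures are saved under pics/ and viewed, and the job is handed in when it is done.

```bash
mkdir -p pics; ls
cat > h.py <<'E'
import numpy as np, cv2, math
from rig import robot, imaging
def snap(n,f):
    info=imaging.camera_info(n); p,d=imaging.grab_frame(n)
    cv2.imwrite('pics/'+f+'.png',cv2.cvtColor(p,cv2.COLOR_RGB2BGR)); np.savez('pics/'+f+'.npz',p=p,d=d,**{k:np.array(v) for k,v in info.items()})
    return p,d,info
def load(f):
    z=np.load('pics/'+f+'.npz'); return z['p'],z['d'],{k:z[k] for k in ('vfov','cx','cy','k1','R','t')}
def ray(info,uv):
    uv=np.asarray(uv,float).reshape(-1,2); F=210/math.tan(math.radians(float(info['vfov']))/2)
    xd=(uv-[float(info['cx']),float(info['cy'])])/F; x=xd.copy()
    for _ in range(20): x=xd/(1+float(info['k1'])*(x**2).sum(1,keepdims=True))
    R=np.array(info['R']); c=-R.T@np.array(info['t'])
    return c, np.c_[x,np.ones(len(x))]@R
def onz(info,uv,z):
    c,r=ray(info,uv); return c+r*((z-c[2])/r[:,2])[:,None]
def proj(info,X):
    X=np.asarray(X,float).reshape(-1,3); F=210/math.tan(math.radians(float(info['vfov']))/2)
    q=X@np.array(info['R']).T+np.array(info['t']); s=q[:,:2]/q[:,2:]
    return s*(1+float(info['k1'])*(s**2).sum(1,keepdims=True))*F+[float(info['cx']),float(info['cy'])]
def cloud(d,info):
    vv,uu=np.mgrid[0:420,0:560]; c,r=ray(info,np.c_[uu.ravel(),vv.ravel()]); 
    return (c+r*d.reshape(-1,1)).reshape(420,560,3)
E
python3 - <<'E'
from h import *
o=robot.get_obs();print(o)
for n in ('scene','top','wrist'):
    p,d,i=snap(n,n+'0'); print(n,i)
E
```

```text
pics
{'time': 0.0, 'joint_pos': array([ 1.09388336e+00,  8.79663001e-02,  1.37227027e+00, -2.13222492e-05,
        1.68360418e+00, -1.03132687e-01]), 'joint_velocities': array([ 1.70448563e-03,  8.30124375e-04, -6.65557220e-04, -4.24345413e-05,
       -6.58091653e-05, -9.90245808e-04]), 'joint_efforts': array([ 3.21739135e-04, -3.51873207e+01, -3.13271749e+01, -2.10241733e-04,
        1.08771058e-02, -8.22539903e-07]), 'eef_pos': array([0.20058722, 0.51149785, 0.19692491]), 'tool_rot': array([-1.66450262,  1.56854813, -2.03828528]), 'contact_force': array([ 0.29048556,  0.20880461, -0.19467074]), 'ft_torque': array([-0.01701676,  0.01933637, -0.01864628]), 'opening': 0.08565382314683968}
scene {'vfov': 57.99225875494547, 'cx': 275.89757417096206, 'cy': 205.12094695735524, 'k1': -0.055158897168312675, 'R': array([[-0.49916359,  0.86640394,  0.01341336],
       [ 0.69091809,  0.40730721, -0.59727132],
       [-0.52294158, -0.28886856, -0.80192709]]), 't': array([ 0.35649429, -0.29524189,  1.13300264])}
top {'vfov': 53.542010566383, 'cx': 278.9276013167166, 'cy': 218.33917611754111, 'k1': -0.04566852605164009, 'R': array([[-1.66599623e-02, -9.99861206e-01, -1.19879107e-04],
       [-9.86145719e-01,  1.64512215e-02, -1.65063557e-01],
       [ 1.65042619e-01, -2.63173437e-03, -9.86282925e-01]]), 't': array([-0.09445308,  0.53850588,  0.99332375])}
wrist {'vfov': 62.54008572354156, 'cx': 285.33531893919616, 'cy': 209.8338005132264, 'k1': -0.021072848130841842, 'R': array([[ 0.36499034,  0.93100823, -0.00239317],
       [ 0.88521705, -0.34623991,  0.3106585 ],
       [ 0.28839701, -0.11550583, -0.95051858]]), 't': array([-0.54898545, -0.03950725,  0.38002422])}
```

View pics/scene0.png

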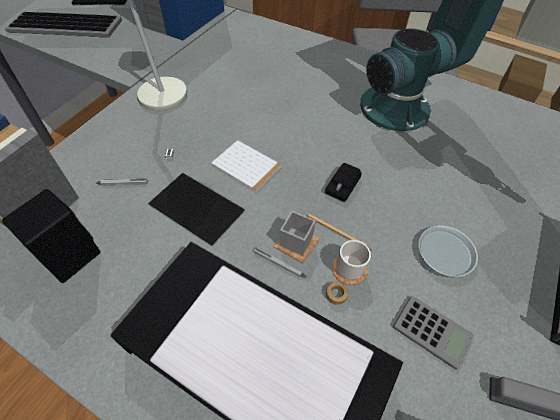

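View pics/top0.png

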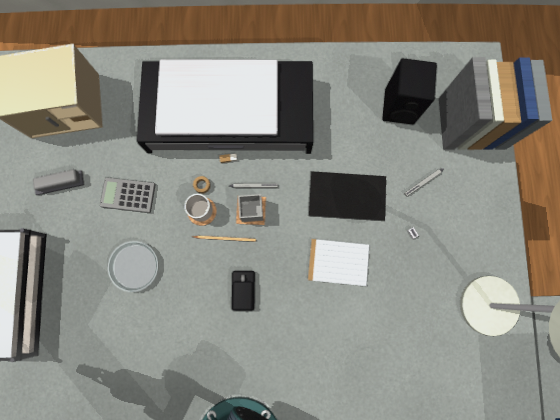

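View pics/wrist0.png

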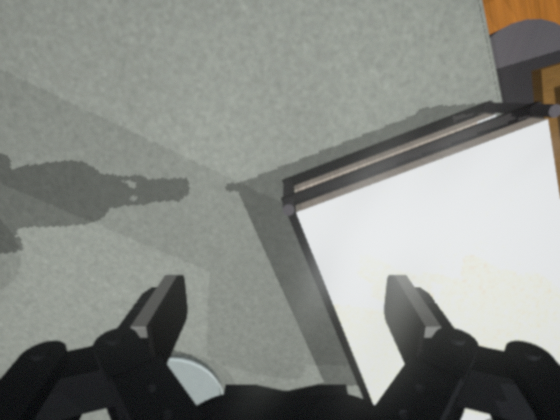

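The top view shows the riser and laptop at the top, tape (202,184), cup (199,209), pot (251,208), mat (347,196), notepad (340,262) and dish (134,267).

Pen candidates are the steel pen by the riser (254,186), a second steel pen at right (424,181) and a wooden pencil (224,239). The one at (254,186) lies along the riser and is nearer the base than the other steel pen. I'll confirm that in a crop.

Run:
```python
from h import *
p,d,i=load('top0')
c=p[145:300,90:390]; cv2.imwrite('pics/crop1.png',cv2.cvtColor(cv2.resize(c,(780,403),interpolation=cv2.INTER_CUBIC),cv2.COLOR_RGB2BGR))
c=p[140:230,150:450]; cv2.imwrite('pics/crop2.png',cv2.cvtColor(cv2.resize(c,(800,240),interpolation=cv2.INTER_CUBIC),cv2.COLOR_RGB2BGR))
X=cloud(d,i)
for uv in [(202,184),(199,209),(251,208),(254,186),(424,181),(347,196),(340,262),(134,267),(320,215),(224,239),(240,100),(150,148),(300,152),(188,209)]:
    print(uv,X[uv[1],uv[0]].round(4), onz(i,[uv],0).round(3))
```

```text
(202, 184) [0.6389 0.0977 0.0035] [[0.64  0.098 0.   ]]
(199, 209) [0.5706 0.1032 0.0106] [[0.573 0.105 0.   ]]
(251, 208) [ 0.5715 -0.0315  0.0077] [[ 0.573 -0.031  0.   ]]
(254, 186) [ 0.6293 -0.0398  0.0105] [[ 0.632 -0.039  0.   ]]
(424, 181) [ 0.6356 -0.4867  0.0114] [[ 0.639 -0.491  0.   ]]
(347, 196) [ 6.008e-01 -2.835e-01  4.000e-04] [[ 0.601 -0.284  0.   ]]
(340, 262) [ 0.4279 -0.257   0.0074] [[ 0.428 -0.258  0.   ]]
(134, 267) [0.4235 0.2688 0.0058] [[0.424 0.271 0.   ]]
(320, 215) [ 0.5508 -0.2104  0.0036] [[ 0.551 -0.211  0.   ]]
(224, 239) [0.4917 0.0382 0.0078] [[0.493 0.039 0.   ]]
(240, 100) [ 0.8256 -0.0118  0.1044] [[ 0.875 -0.002  0.   ]]
(150, 148) [0.728  0.2277 0.0406] [[0.742 0.241 0.   ]]
(300, 152) [ 7.236e-01 -1.630e-01 -4.000e-04] [[ 0.723 -0.163  0.   ]]
(188, 209) [0.5643 0.1242 0.0452] [[0.573 0.134 0.   ]]
```

View pics/crop1.png

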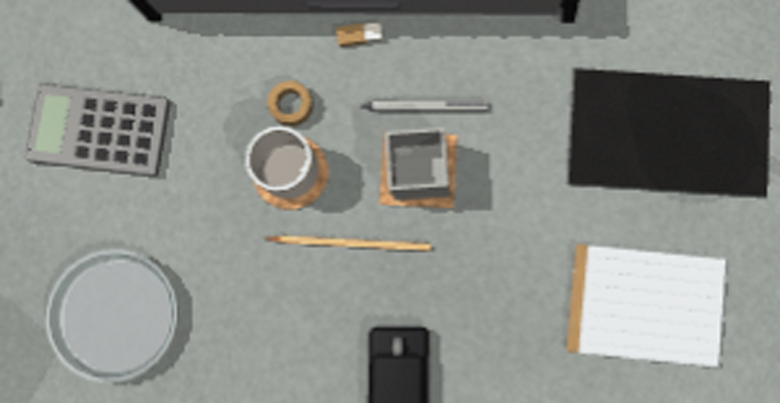

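View pics/crop2.png

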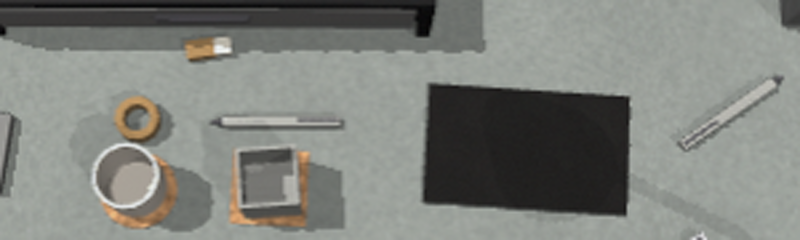

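The crop confirms it: steel pen at (254,186) with its tip to the left, parallel to the riser and beside the tape. The far twin at (424,181) is oblique. Next I'll measure everything.

```bash
cat > meas.py <<'E'
from h import *
def big(m,roi):
    mm=np.zeros_like(m,np.uint8); u0,v0,u1,v1=roi; mm[v0:v1,u0:u1]=m[v0:v1,u0:u1]
    cs,_=cv2.findContours(mm,cv2.RETR_EXTERNAL,cv2.CHAIN_APPROX_NONE)
    return max(cs,key=cv2.contourArea).reshape(-1,2)
def rect(w,pts):
    (c,s,a)=cv2.minAreaRect((pts[:,:2]*1000).astype(np.float32)); print(w,'c',np.round(c,1),'size',np.round(s,1),'ang deg',round(a,2)); return c,s,a
def circ(w,pts):
    x=pts[:,:2]; A=np.c_[2*x,np.ones(len(x))]; b=(x**2).sum(1)
    k=np.ones(len(x),bool)
    for _ in range(6):
        s=np.linalg.lstsq(A[k],b[k],rcond=None)[0]; r=math.sqrt(s[2]+s[0]**2+s[1]**2); e=np.abs(np.hypot(*(x-s[:2]).T)-r); k=e<max(.002,1.5*np.median(e))
    print(w,'c',(s[:2]*1000).round(1),'D',round(2000*r,1),'rms mm',round(1000*e[k].std(),2),k.mean().round(2)); return s[:2],r
E
python3 - <<'E'
from meas import *
p,d,i=load('top0'); h=cv2.cvtColor(p,cv2.COLOR_RGB2HSV); H,S,V=[h[...,k].astype(int) for k in range(3)]
X=cloud(d,i)
c=big(V<50,(300,160,395,230)); rect('mat',onz(i,c,.004))
c=big((V>170)|((S>100)&(V>90)),(300,230,380,295)); rect('pad',onz(i,c,.008))
m=(np.abs(V-np.median(V))>0)
for nm,roi in [('tape',(185,170,220,197)),('coasterR',(180,190,222,230)),('coasterS',(230,190,275,230)),('pen',(225,178,285,193)),('pen2',(395,165,450,200))]:
    u0,v0,u1,v1=roi; print(nm,'H',np.percentile(H[v0:v1,u0:u1],[5,50,95]),'S',np.percentile(S[v0:v1,u0:u1],[5,50,90,98]),'V',np.percentile(V[v0:v1,u0:u1],[2,5,50,95,98]))
or_=(S>85)&(H<25)
c=big(or_,(185,170,220,197)); circ('tape top',onz(i,c,.019))
c=big(or_,(180,190,222,230)); circ('coasterR',onz(i,c,.004))
c=big(or_,(230,190,275,230)); rect('coasterS',onz(i,c,.004)); hull=cv2.convexHull(c).reshape(-1,2);print(onz(i,hull,.004)[:,:2].round(3).tolist())
cv2.imwrite('pics/orange.png',cv2.resize((or_[145:300,90:390]*255).astype(np.uint8),(780,403),interpolation=0))
# heights from depth
up=(X[...,2]>.05)
c=big(up,(175,185,225,232)); circ('cup rim',onz(i,c,.070))
c=big(up,(230,185,275,232)); rect('pot rim',onz(i,c,.068))
c=big((X[...,2]>.003)&(X[...,2]<.02)&(V>120),(225,178,285,193)); rect('pen',onz(i,c,.008))
c=big((V>130)&(S<30),(225,178,285,193)); rect('pen',onz(i,c,.008))
c=big(X[...,2]>.011,(100,235,170,300)); circ('dish rim',onz(i,c,.018))
c=big(X[...,2]>.06,(130,50,320,160)); rect('riser',onz(i,c,.09))
E
```

```text
mat c [ 601.6 -283.6] size [197.3 117.7] ang deg 85.3
pad c [ 427.9 -253.3] size [147.5 107.7] ang deg 83.06
tape H [17.  55.  63.2] S [  8.  10. 119. 121.] V [ 81.88  97.   159.   186.   194.84]
coasterR H [14. 53. 65.] S [  6.   11.   95.1 123. ] V [ 99.   108.   156.   205.05 220.42]
coasterS H [14. 40. 60.] S [  7.  10.  86. 122.] V [ 76.    77.   147.   180.   192.04]
pen H [30. 55. 60.] S [ 6.  9. 11. 12.] V [ 91.    95.95 158.   182.   187.  ]
pen2 H [30. 55. 64.] S [ 8.  9. 11. 12.] V [111.  126.2 160.  169.  183. ]
tape top c [634.5  96.9] D 42.2 rms mm 0.44 0.98
coasterR c [566.8  97.8] D 71.7 rms mm 0.46 0.57
coasterS c [567.  -29.9] size [73.  72.3] ang deg 86.41
[[0.601, -0.068], [0.59, -0.068], [0.54, -0.065], [0.53, -0.062], [0.53, -0.047], [0.533, 0.005], [0.536, 0.008], [0.549, 0.008], [0.578, 0.005], [0.601, -0.06]]
cup rim c [566.2  95.4] D 62.0 rms mm 0.48 0.96
pot rim c [564.  -31.7] size [59.4 56.5] ang deg 3.21
pen c [635.3 -41. ] size [112.8  10.8] ang deg 89.03
pen c [632.7 -40.8] size [155.1  37.7] ang deg 89.01
dish rim c [426.  268.6] D 125.3 rms mm 0.44 1.0
riser c [826.9  26.3] size [440.  239.2] ang deg 88.27
```

View pics/orange.png

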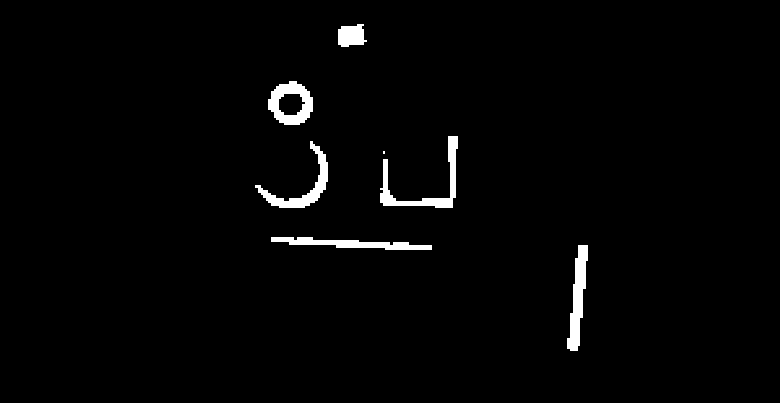

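```bash
cat > plan.py <<'E'
import sys
from h import *
from scipy.spatial.transform import Rotation as Ro
def des(a):
    a=math.radians(a); return np.array([[0,math.cos(a),math.sin(a)],[0,math.sin(a),-math.cos(a)],[-1,0,0]])
def plan(x,y,z,a):
    o=robot.get_obs(); R=Ro.from_euler('xyz',o['tool_rot']).as_matrix(); D=des(a)
    if (D[:,1]@R[:,1])<0: D=des(a+180)
    dp=np.array([x,y,z])-o['eef_pos']
    print('t',round(o['time'],2),'pos',o['eef_pos'].round(4),'jaw yaw',round(math.degrees(math.atan2(R[1,1],R[0,1])),1),'tilt',np.degrees(np.arccos(-R[2,0])).round(2),'q6',o['joint_pos'][5].round(2),'open',round(o['opening'],4),'F',o['contact_force'].round(1))
    print('shift cur axes',(R.T@dp*1000).round(1),'| after turn',(D.T@dp*1000).round(1),'turn',Ro.from_matrix(R.T@D).as_rotvec().round(3))
if __name__=='__main__': plan(*map(float,sys.argv[1:5]))
E
python3 - <<'E'
from meas import *
from plan import *
p,d,i=load('top0')
o=robot.get_obs(); w=imaging.camera_info('wrist'); c=-w['R'].T@w['t']; R=Ro.from_euler('xyz',o['tool_rot']).as_matrix(); print('cam in tool',R.T@(c-o['eef_pos']),'fwd',R.T@w['R'][2])
print(onz(i,[(228.8,185.5),(278.8,186.5)],.006))
plan(.5,.0,.30,86.4)
E
```

```text
cam in tool [-1.75129655e-01  3.42801549e-05 -8.05680555e-02] fwd [ 9.50455208e-01 -3.00729606e-04  3.10861396e-01]
[[ 0.63293853  0.02661072  0.006     ]
 [ 0.62799312 -0.10459602  0.006     ]]
t 0.15 pos [0.2006 0.5116 0.1972] jaw yaw 68.6 tilt 0.1 q6 -0.1 open 0.0853 F [ 0.4  0.9 -0. ]
shift cur axes [-102.3 -367.2  465.5] | after turn [-102.8 -491.8  330.9] turn [-0.311 -0.     0.002]
```

```bash
python3 -m jog '[[[-30,0,0],[-0.155,0,0]],[[-30,0,0],[-0.156,0,0]]]' 1; python3 -m jog '[[[-5,-46,33],[0,0,0]],[[-5,-46,33],[0,0,0]],[[-5,-46,33],[0,0,0]],[[-5,-46,33],[0,0,0]],[[-5,-46,33],[0,0,0]],[[-5,-46,33],[0,0,0]],[[-5,-46,33],[0,0,0]],[[-5,-46,33],[0,0,0]],[[-6,-46,33],[0,0,0]],[[-6,-46,33],[0,0,0]]]'; python3 -m jog '[[[0,0,0],[0,0,0]],[[0,0,0],[0,0,0]]]'
python3 - <<'E'
from plan import *
plan(.5,.03,.31,86.4)
snap('wrist','w1')
E
```

```text
time: 0.4
eef_pos: [0.2006, 0.5116, 0.2578]
tool_rot: [-1.994, 1.568, -2.051]
contact_force: [0.6, 0.4, 1.0]
opening: 0.0852
time: 1.65
eef_pos: [0.5019, 0.0305, 0.31]
tool_rot: [2.029, 1.57, 1.967]
contact_force: [1.5, 1.2, -0.0]
opening: 0.0849
time: 1.9
eef_pos: [0.501, 0.0324, 0.3096]
tool_rot: [2.689, 1.569, 2.626]
contact_force: [-0.4, -0.1, 0.6]
opening: 0.0854
t 1.9 pos [0.501  0.0324 0.3096] jaw yaw 86.4 tilt 0.08 q6 -1.56 open 0.0854 F [-0.4 -0.1  0.6]
shift cur axes [-0.4 -2.5 -0.9] | after turn [-0.4 -2.5 -0.9] turn [-0.    -0.001 -0.001]
```

View pics/w1.png

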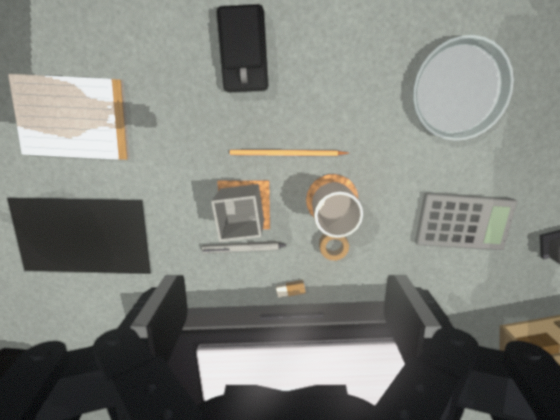

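The wrist view, with the robot side up, shows the pot (238,217), cup (338,214), pen (240,246), tape (335,247), mat (80,235), pad (70,117) and dish (463,88). I'll measure them again from here.

```bash
cat > m1.py <<'E'
from meas import *
p,d,i=load('w1'); h=cv2.cvtColor(p,cv2.COLOR_RGB2HSV); H,S,V=[h[...,k].astype(int) for k in range(3)]
X=cloud(d,i); z=X[...,2]
def outer(c,cen,frac=1): return c
c=big(V<55,(0,180,165,285)); rect('mat',onz(i,c,.004))
c=big((V>165)|((S>60)&(V>90)),(0,60,140,172)); rect('pad',onz(i,c,.008))
or_=(S>75)&(H<25)
c=big(or_,(315,230,355,265)); circ('tape top',onz(i,c,.019))
c=big(or_,(300,165,365,240)); P=onz(i,c,.004)[:,:2]; k=np.hypot(*(P-[.567,.0975]).T)>.035; circ('coasterR',P[k])
c=big(or_,(210,170,278,240)); hull=cv2.convexHull(c).reshape(-1,2); rect('coasterS',onz(i,c,.004)); print((onz(i,hull,.004)[:,:2]*1000).round(0).tolist())
c=big(z>.05,(300,170,375,240)); circ('cup rim',onz(i,c,.070))
c=big(z>.05,(200,170,275,245)); rect('pot rim',onz(i,c,.068))
c=big((z>.004)&(z<.02),(190,238,300,256)); rect('pen',onz(i,c,.008)); print(c.min(0),c.max(0))
c=big((V>75)&(V<118) ,(195,238,295,256)); rect('pen dark',onz(i,c,.008)); print(c.min(0),c.max(0))
c=big(z>.011,(400,20,530,150)); circ('dish rim',onz(i,c,.018))
c=p[165:275,180:400]; cv2.imwrite('pics/cropw1.png',cv2.cvtColor(cv2.resize(c,(800,400),interpolation=cv2.INTER_CUBIC),cv2.COLOR_RGB2BGR))
E
python3 m1.py
```

```text
mat c [ 598.8 -288.7] size [185.6 114.8] ang deg 85.28
pad c [ 427.4 -258.9] size [215.6 145. ] ang deg 86.16
tape top c [633.9  95.7] D 40.3 rms mm 0.7 0.57
coasterR c [565.   95.8] D 73.7 rms mm 0.24 1.0
coasterS c [565.2 -31.8] size [74.3 73.1] ang deg 86.36
[[531.0, 5.0], [534.0, 7.0], [604.0, 2.0], [603.0, -7.0], [538.0, -66.0], [531.0, -67.0], [529.0, -67.0], [527.0, -63.0]]
cup rim c [563.7  95.2] D 63.0 rms mm 0.48 0.99
pot rim c [561.7 -33.1] size [60.3 58. ] ang deg 3.37
pen c [629.8 -38.3] size [128.   13.1] ang deg 89.39
[201 242] [286 252]
pen dark c [625.1  -5.3] size [57.   7.4] ang deg 80.9
[246 241] [284 246]
dish rim c [424.8 266. ] D 127.5 rms mm 0.27 1.0
```

View pics/cropw1.png

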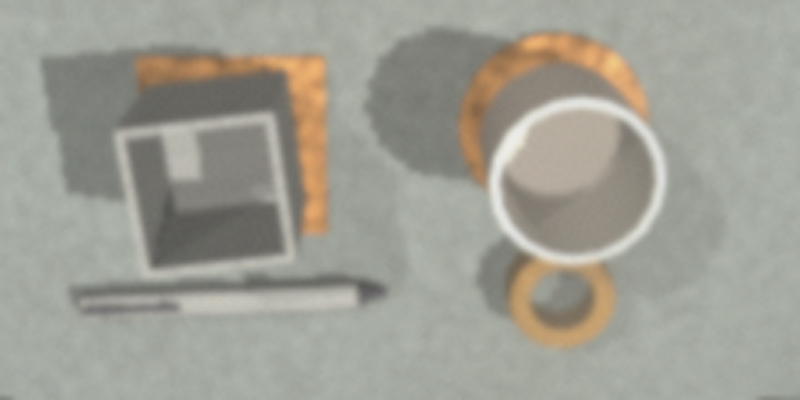

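```bash
python3 plan.py .563 -.0324 .11 93.4
```

```text
t 1.95 pos [0.5008 0.033  0.3099] jaw yaw 86.5 tilt 0.05 q6 -1.56 open 0.0854 F [ 0.9  1.2 -0.6]
shift cur axes [199.8 -61.5  66.2] | after turn [199.9 -68.9  58.2] turn [-0.121 -0.001 -0.001]
```

```bash
python3 -m jog '[[[0,0,0],[-0.121,0,0]],[[40,-14,12],[0,0,0]],[[40,-14,12],[0,0,0]],[[40,-14,12],[0,0,0]],[[40,-14,11],[0,0,0]],[[40,-13,11],[0,0,0]],[[0,0,0],[0,0,0]],[[0,0,0],[0,0,0]]]' 1
python3 - <<'E'
from plan import *
plan(.563,-.0324,.022,93.4)
snap('wrist','w2')
E
```

```text
time: 2.95
eef_pos: [0.5636, -0.032, 0.1119]
tool_rot: [0.014, 1.569, 0.074]
contact_force: [0.9, 0.3, 1.5]
opening: 0.0855
t 2.95 pos [ 0.5636 -0.032   0.1119] jaw yaw 93.4 tilt 0.12 q6 -1.79 open 0.0855 F [0.9 0.3 1.5]
shift cur axes [89.9 -0.4 -0.8] | after turn [89.9 -0.4 -0.6] turn [ 0.001  0.002 -0.   ]
```

View pics/w2.png

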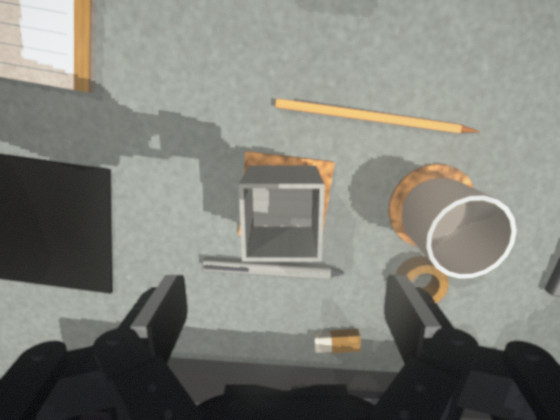

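The pot (282,215) is square to the jaws and centred between the fingers. I'll descend and grip.

```bash
python3 - <<'E'
from meas import *
p,d,i=load('w2'); X=cloud(d,i); z=X[...,2]
c=big(z>.05,(225,155,335,265)); rect('pot rim',onz(i,c,.068))
c=big(z>.05,(390,160,530,290)); circ('cup rim',onz(i,c,.070))
h=cv2.cvtColor(p,cv2.COLOR_RGB2HSV); H,S,V=[h[...,k].astype(int) for k in range(3)]
c=big((z>.004)&(z<.02),(195,255,335,282)); rect('pen',onz(i,c,.008))
E
python3 -m jog '[[[30,0,0],[0,0,0]],[[30,0,0],[0,0,0]],[[20,0,0],[0,0,0]],[[10,0,0],[0,0,0]],[[0,0,0],[0,0,0]]]' 1
python3 -m jog '[[[0,0,0],[0,0,0]],[[0,0,0],[0,0,0]],[[0,0,0],[0,0,0]],[[0,0,0],[0,0,0]],[[0,0,0],[0,0,0]],[[0,0,0],[0,0,0]]]' 0
```

```text
pot rim c [562.3 -34.4] size [59.3 55.9] ang deg 3.44
cup rim c [564.3  90.7] D 68.7 rms mm 0.51 0.67
pen c [630.  -42.9] size [119.3  14. ] ang deg 89.37
time: 3.62
eef_pos: [0.5637, -0.0329, 0.0212]
tool_rot: [-0.098, 1.569, -0.039]
contact_force: [-0.5, 0.1, -0.1]
opening: 0.0851
time: 4.38
eef_pos: [0.5648, -0.0337, 0.0221]
tool_rot: [-0.226, 1.567, -0.168]
contact_force: [0.2, -0.8, 6.8]
opening: 0.0544
```

```bash
python3 -m jog '[[[-10,0,0],[0,0,0]],[[-25,0,0],[0,0,0]],[[-35,0,0],[0,0,0]],[[-20,0,0],[0,0,0]],[[0,0,0],[0,0,0]]]'
python3 - <<'E'
from plan import *
m=np.array([.601,-.285]); y=np.array([.082,.9966]); print(m-.05*y, m+.05*y)
a=m-.05*y
plan(a[0],a[1],.11,86.0)
snap('wrist','w3')
E
```

```text
time: 5.0
eef_pos: [0.5642, -0.0333, 0.1119]
tool_rot: [-0.148, 1.567, -0.09]
contact_force: [-1.0, -0.8, -2.0]
opening: 0.0541
[ 0.5969  -0.33483] [ 0.6051  -0.23517]
t 5.0 pos [ 0.5642 -0.0333  0.1119] jaw yaw 93.3 tilt 0.19 q6 -1.79 open 0.0541 F [-1.  -0.8 -2. ]
shift cur axes [   2.1 -302.9   15.1] | after turn [   1.9 -298.5   53.7] turn [0.128 0.003 0.   ]
```

View pics/w3.png

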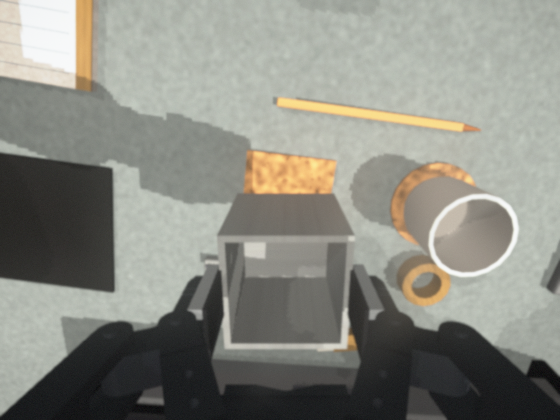

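The pot is held and lifted. I'll carry it to the far end of the mat.

```bash
python3 -m jog '[[[0,0,0],[0.128,0,0]],[[0,-33,6],[0,0,0]],[[0,-42,8],[0,0,0]],[[0,-42,8],[0,0,0]],[[0,-42,8],[0,0,0]],[[0,-42,8],[0,0,0]],[[0,-42,8],[0,0,0]],[[0,-37,5],[0,0,0]],[[0,-18,3],[0,0,0]],[[0,0,0],[0,0,0]]]';  python3 -m jog '[[[30,0,0],[0,0,0]],[[30,0,0],[0,0,0]],[[18,0,0],[0,0,0]],[[6,0,0],[0,0,0]],[[0,0,0],[0,0,0]]]'; python3 plan.py .597 -.335 .022 86
```

```text
time: 6.3
eef_pos: [0.5955, -0.3344, 0.1081]
tool_rot: [2.442, 1.567, 2.37]
contact_force: [0.6, 0.6, -2.1]
opening: 0.0542
time: 6.92
eef_pos: [0.5967, -0.3339, 0.0265]
tool_rot: [0.075, 1.57, 0.006]
contact_force: [0.6, -0.7, -1.5]
opening: 0.0539
t 6.92 pos [ 0.5967 -0.3339  0.0265] jaw yaw 86.0 tilt 0.03 q6 -2.09 open 0.0539 F [ 0.6 -0.7 -1.5]
shift cur axes [ 4.5 -1.1  0.4] | after turn [ 4.5 -1.1  0.4] turn [ 0.001  0.    -0.   ]
```

```bash
python3 -m jog '[[[3,0,0],[0,0,0]],[[1,0,0],[0,0,0]],[[0,0,0],[0,0,0]]]'; python3 -m jog '[[[0,0,0],[0,0,0]],[[0,0,0],[0,0,0]],[[0,0,0],[0,0,0]],[[0,0,0],[0,0,0]]]' 1;  python3 -m jog '[[[-20,0,0],[0,0,0]],[[-35,0,0],[0,0,0]],[[-35,0,0],[0,0,0]],[[-10,0,0],[0,0,0]],[[0,0,0],[0,0,0]]]'
python3 - <<'E'
from plan import *
plan(.565,.0955,.12,86)
snap('wrist','w4')
E
```

```text
time: 7.3
eef_pos: [0.5965, -0.3345, 0.0225]
tool_rot: [-0.344, 1.57, -0.414]
contact_force: [0.7, -0.8, -1.5]
opening: 0.0541
time: 7.8
eef_pos: [0.5965, -0.3344, 0.0223]
tool_rot: [-0.293, 1.57, -0.363]
contact_force: [-0.5, -0.7, 0.0]
opening: 0.0855
time: 8.43
eef_pos: [0.5968, -0.3346, 0.1234]
tool_rot: [-0.488, 1.568, -0.558]
contact_force: [-0.1, 0.1, -1.2]
opening: 0.0853
t 8.43 pos [ 0.5968 -0.3346  0.1234] jaw yaw 86.0 tilt 0.14 q6 -2.09 open 0.0853 F [-0.1  0.1 -1.2]
shift cur axes [  2.8 426.8 -61.7] | after turn [  3.4 426.8 -61.7] turn [0.    0.002 0.001]
```

View pics/w4.png

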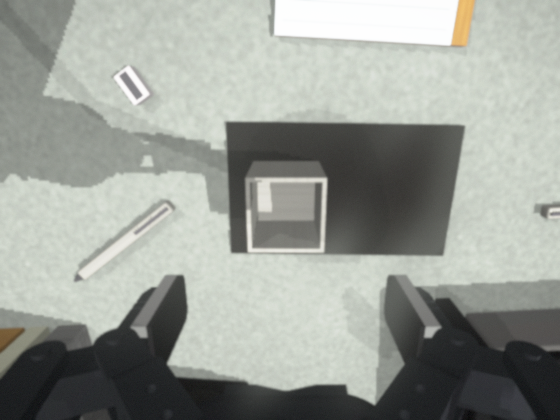

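The pot (286,213) stands upright on the far end of the mat. Next is the cup.

```bash
python3 - <<'E'
from meas import *
p,d,i=load('w4'); X=cloud(d,i); z=X[...,2]
c=big(z>.05,(225,155,345,262)); rect('pot rim',onz(i,c,.068))
h=cv2.cvtColor(p,cv2.COLOR_RGB2HSV); V=h[...,2].astype(int)
m=onz(i,[(227,122),(464,126),(443,255),(232,254)],.004)[:,:2]; print(m.round(4),m.mean(0))
E
python3 -m jog '[[[0,33,-5],[0,0,0]],[[0,50,-7],[0,0,0]],[[0,50,-7],[0,0,0]],[[0,50,-7],[0,0,0]],[[0,50,-7],[0,0,0]],[[0,50,-7],[0,0,0]],[[0,50,-7],[0,0,0]],[[0,50,-7],[0,0,0]],[[0,33,-5],[0,0,0]],[[0,11,-3],[0,0,0]]]';  python3 -m jog '[[[0,0,0],[0,0,0]],[[0,0,0],[0,0,0]]]'
python3 - <<'E'
from plan import *
plan(.565,.0955,.022,86)
snap('wrist','w5')
E
```

```text
pot rim c [ 594.5 -334.1] size [55.8 59.5] ang deg 86.03
[[ 0.533  -0.3786]
 [ 0.5496 -0.1817]
 [ 0.6677 -0.1908]
 [ 0.6528 -0.3885]] [ 0.60074533 -0.28489542]
time: 9.72
eef_pos: [0.5627, 0.0976, 0.1198]
tool_rot: [-3.017, 1.567, -3.084]
contact_force: [-0.5, -0.5, -0.2]
opening: 0.0854
time: 9.98
eef_pos: [0.5642, 0.0946, 0.1215]
tool_rot: [-2.382, 1.57, -2.453]
contact_force: [0.0, -1.0, -0.7]
opening: 0.0855
t 9.97 pos [0.5642 0.0946 0.1215] jaw yaw 85.9 tilt 0.06 q6 -1.43 open 0.0855 F [ 0.  -1.  -0.7]
shift cur axes [99.5  1.   0.8] | after turn [99.5  0.9  0.7] turn [-0.001 -0.001  0.001]
```

View pics/w5.png

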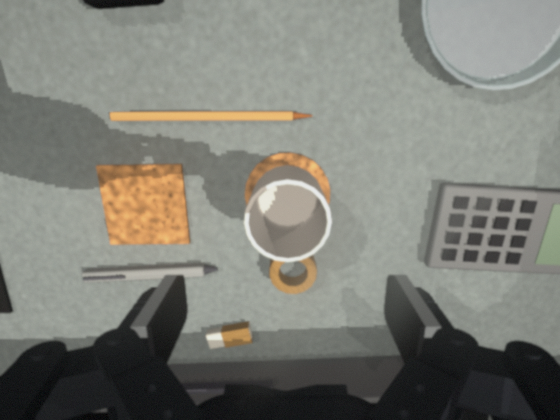

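The cup (288,218) is centred between the jaws, and the square coaster (143,205) is now fully visible. Descending.

```bash
python3 - <<'E'
from meas import *
p,d,i=load('w5'); X=cloud(d,i); z=X[...,2]
h=cv2.cvtColor(p,cv2.COLOR_RGB2HSV); H,S,V=[h[...,k].astype(int) for k in range(3)]
c=big((S>75)&(H<25),(85,150,205,255)); rect('coasterS',onz(i,c,.004))
c=big(z>.05,(230,160,345,270)); circ('cup rim',onz(i,c,.070))
E
python3 -m jog '[[[30,1,1],[0,0,0]],[[35,0,0],[0,0,0]],[[25,0,0],[0,0,0]],[[10,0,0],[0,0,0]],[[0,0,0],[0,0,0]]]' 1
python3 -m jog '[[[0,0,0],[0,0,0]],[[0,0,0],[0,0,0]],[[0,0,0],[0,0,0]],[[0,0,0],[0,0,0]],[[0,0,0],[0,0,0]],[[0,0,0],[0,0,0]]]' 0
python3 -m jog '[[[-10,0,0],[0,0,0]],[[-25,0,0],[0,0,0]],[[-35,0,0],[0,0,0]],[[-20,0,0],[0,0,0]],[[0,0,0],[0,0,0]]]'
python3 - <<'E'
from plan import *
plan(.605,-.234,.11,86)
snap('wrist','w6')
E
```

```text
coasterS c [566.3 -31.5] size [75.1 74.6] ang deg 86.37
cup rim c [564.7  96.2] D 62.1 rms mm 0.44 1.0
time: 10.65
eef_pos: [0.5652, 0.0962, 0.0218]
tool_rot: [-2.966, 1.57, -3.037]
contact_force: [0.1, 0.8, 1.0]
opening: 0.0854
time: 11.4
eef_pos: [0.567, 0.0968, 0.0249]
tool_rot: [0.04, 1.566, -0.029]
contact_force: [-0.7, -0.6, 5.2]
opening: 0.0595
time: 12.02
eef_pos: [0.5668, 0.0972, 0.1148]
tool_rot: [0.179, 1.566, 0.11]
contact_force: [0.6, 0.2, -1.1]
opening: 0.0597
t 12.03 pos [0.5668 0.0972 0.1148] jaw yaw 86.0 tilt 0.3 q6 -1.43 open 0.0597 F [ 0.6  0.2 -1.1]
shift cur axes [   4.8 -327.7   61.1] | after turn [   4.8 -327.7   61.2] turn [ 0.     0.005 -0.001]
```

View pics/w6.png

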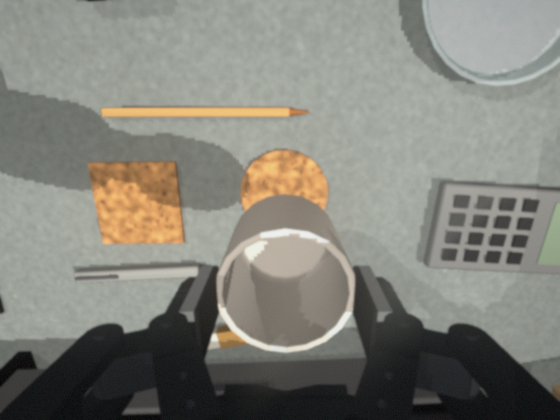

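```bash
python3 -m jog '[[[0,-20,4],[0,0,0]],[[0,-42,8],[0,0,0]],[[0,-42,8],[0,0,0]],[[0,-42,8],[0,0,0]],[[0,-42,8],[0,0,0]],[[0,-42,8],[0,0,0]],[[0,-42,8],[0,0,0]],[[0,-37,5],[0,0,0]],[[0,-19,4],[0,0,0]],[[0,0,0],[0,0,0]]]';  python3 -m jog '[[[30,0,0],[0,0,0]],[[30,0,0],[0,0,0]],[[16,0,0],[0,0,0]],[[6,0,0],[0,0,0]],[[0,0,0],[0,0,0]]]'; python3 plan.py .605 -.234 .025 86
```

```text
time: 13.32
eef_pos: [0.6025, -0.2357, 0.1107]
tool_rot: [2.596, 1.568, 2.524]
contact_force: [-0.9, 0.1, -1.3]
opening: 0.0591
time: 13.95
eef_pos: [0.6037, -0.2342, 0.0306]
tool_rot: [0.025, 1.57, -0.044]
contact_force: [0.5, 0.1, -0.0]
opening: 0.0593
t 13.95 pos [ 0.6037 -0.2342  0.0306] jaw yaw 86.0 tilt 0.03 q6 -1.96 open 0.0593 F [ 0.5  0.1 -0. ]
shift cur axes [5.6 0.3 1.3] | after turn [5.6 0.3 1.3] turn [ 0.001  0.001 -0.   ]
```

```bash
python3 -m jog '[[[3,0,0],[0,0,0]],[[2,0,0],[0,0,0]],[[0,0,0],[0,0,0]]]'; python3 -m jog '[[[0,0,0],[0,0,0]],[[0,0,0],[0,0,0]],[[0,0,0],[0,0,0]],[[0,0,0],[0,0,0]]]' 1;  python3 -m jog '[[[-20,0,0],[0,0,0]],[[-35,0,0],[0,0,0]],[[-35,0,0],[0,0,0]],[[-10,0,0],[0,0,0]],[[0,0,0],[0,0,0]]]'
python3 - <<'E'
from plan import *
plan(.631,-.040,.12,-0.8)
snap('wrist','w7'); snap('top','top7')
E
```

```text
time: 14.32
eef_pos: [0.6034, -0.2346, 0.0253]
tool_rot: [0.019, 1.57, -0.051]
contact_force: [-0.1, 0.4, -1.0]
opening: 0.0592
time: 14.82
eef_pos: [0.6034, -0.2346, 0.0253]
tool_rot: [-0.013, 1.57, -0.083]
contact_force: [-0.4, 0.3, -0.5]
opening: 0.0854
time: 15.45
eef_pos: [0.6038, -0.2348, 0.1263]
tool_rot: [-0.352, 1.569, -0.422]
contact_force: [0.6, 0.1, -0.3]
opening: 0.0853
t 15.45 pos [ 0.6038 -0.2348  0.1263] jaw yaw 86.0 tilt 0.13 q6 -1.96 open 0.0853 F [ 0.6  0.1 -0.3]
shift cur axes [  6.2 196.2  13.6] | after turn [   6.3   24.5 -195.1] turn [ 1.515e+00  2.000e-03 -1.000e-03]
```

View pics/w7.png

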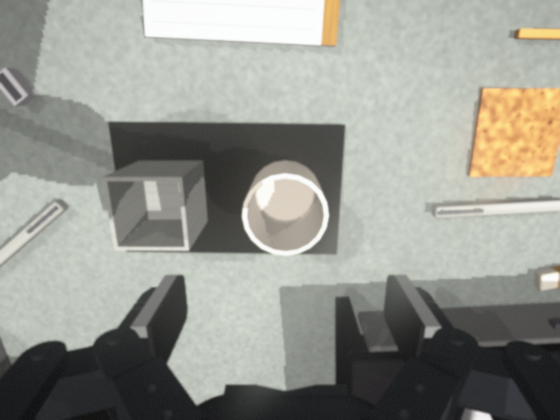

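View pics/top7.png

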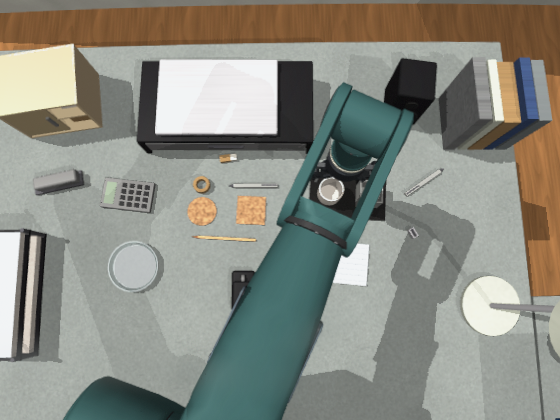

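Both stand on the mat at (330,190) in the top view, and the pen and tape are undisturbed. Now I'll turn the jaws across the pen.

```bash
python3 -m jog '[[[-5,0,0],[0.185,0,0]],[[0,0,0],[0.185,0,0]],[[0,0,0],[0.185,0,0]],[[0,0,0],[0.185,0,0]],[[0,0,0],[0.185,0,0]],[[0,0,0],[0.185,0,0]],[[0,0,0],[0.185,0,0]],[[0,0,0],[0.185,0,0]],[[0,0,0],[0.035,0,0]]]' 1; python3 -m jog '[[[0,4,-30],[0,0,0]],[[0,4,-40],[0,0,0]],[[0,4,-40],[0,0,0]],[[0,4,-40],[0,0,0]],[[0,4,-30],[0,0,0]],[[0,4,-15],[0,0,0]],[[0,0,0],[0,0,0]],[[0,0,0],[0,0,0]]]'
python3 - <<'E'
from plan import *
from meas import *
plan(.631,-.040,.12,-0.8)
snap('wrist','w8')
p,d,i=load('w8'); z=cloud(d,i)[...,2]
cs,_=cv2.findContours(((z>.005)&(z<.02)).astype(np.uint8),cv2.RETR_EXTERNAL,cv2.CHAIN_APPROX_NONE)
for c in cs:
    if cv2.contourArea(c)>300: print(cv2.boundingRect(c)); rect('?',onz(i,c.reshape(-1,2),.009))
E
```

```text
time: 16.68
eef_pos: [0.6024, -0.2341, 0.1278]
tool_rot: [-2.038, 1.567, 2.661]
contact_force: [0.8, 0.4, 0.5]
opening: 0.0856
time: 17.68
eef_pos: [0.6299, -0.0411, 0.1298]
tool_rot: [-0.771, 1.57, -2.357]
contact_force: [0.4, -0.6, -0.6]
opening: 0.0853
t 17.68 pos [ 0.6299 -0.0411  0.1298] jaw yaw -0.8 tilt 0.05 q6 -0.14 open 0.0853 F [ 0.4 -0.6 -0.6]
shift cur axes [ 9.8  1.1 -1.1] | after turn [ 9.8  1.1 -1.1] turn [-0.001  0.001  0.001]
(49, 319, 69, 32)
? c [ 417.9 -193.7] size [37.8 70.7] ang deg 83.66
(0, 130, 43, 68)
? c [401.1 -12.8] size [26.9 59.4] ang deg 3.76
(282, 114, 13, 141)
? c [631.5 -38.2] size [127.1  10.4] ang deg 89.62
(366, 81, 27, 58)
? c [707.5  27.3] size [19.3 45.3] ang deg 7.16
(262, 0, 59, 51)
? c [635.3  91.4] size [34.9 44.5] ang deg 89.17
(110, 0, 24, 197)
? c [495.3  34.3] size [155.1   8.4] ang deg 85.76
```

View pics/w8.png

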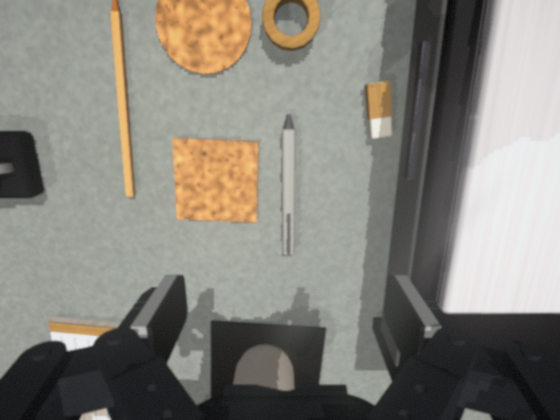

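The pen (288,185) measures 127 x 10 mm at (631.5,-38.2), which fits, and the fingers are clear of the riser. I'll descend with the jaws half shut.

```bash
python3 -m jog '[[[20,1.5,-3],[-0.006,0,0]],[[30,0,0],[0,0,0]],[[30,0,0],[0,0,0]],[[22,0,0],[0,0,0]],[[12,0,0],[0,0,0]],[[6,0,0],[0,0,0]],[[0,0,0],[0,0,0]]]' 0.45; python3 plan.py .6315 -.0382 .004 -0.4
```

```text
time: 18.6
eef_pos: [0.6317, -0.0371, 0.0101]
tool_rot: [2.116, 1.571, 0.537]
contact_force: [-0.1, 0.5, 1.0]
opening: 0.0386
t 18.6 pos [ 0.6317 -0.0371  0.0101] jaw yaw -0.5 tilt 0.01 q6 -0.14 open 0.0386 F [-0.1  0.5  1. ]
shift cur axes [ 6.1 -0.2  1.1] | after turn [ 6.1 -0.2  1.1] turn [-0.001 -0.    -0.   ]
```

```bash
python3 -m jog '[[[4,0,1],[0,0,0]],[[2.5,0,0],[0,0,0]],[[0,0,0],[0,0,0]]]';python3 -m jog '[[[0,0,0],[0,0,0]],[[0,0,0],[0,0,0]],[[0,0,0],[0,0,0]],[[0,0,0],[0,0,0]],[[0,0,0],[0,0,0]]]' 0; python3 -m jog '[[[-10,0,0],[0,0,0]],[[-25,0,0],[0,0,0]],[[-35,0,0],[0,0,0]],[[-35,0,0],[0,0,0]],[[-15,0,0],[0,0,0]],[[0,0,0],[0,0,0]]]'
python3 - <<'E'
from plan import *
plan(.4275,-.2555,.12,-5.5)
snap('wrist','w9')
snap('top','top9')
E
```

```text
time: 18.98
eef_pos: [0.6316, -0.0379, 0.0036]
tool_rot: [2.495, 1.571, 0.916]
contact_force: [-0.1, -0.1, 0.1]
opening: 0.0388
time: 19.6
eef_pos: [0.6315, -0.0379, 0.0036]
tool_rot: [-2.456, 1.571, 2.248]
contact_force: [-0.2, 0.8, 0.2]
opening: 0.0003
time: 20.35
eef_pos: [0.6324, -0.0381, 0.1252]
tool_rot: [1.457, 1.568, -0.122]
contact_force: [0.5, -0.0, -0.5]
opening: -0.0002
t 20.35 pos [ 0.6324 -0.0381  0.1252] jaw yaw -0.5 tilt 0.18 q6 -0.14 open -0.0002 F [ 0.5 -0.  -0.5]
shift cur axes [   4.6 -203.1  219.1] | after turn [   5.2 -183.1  236.1] turn [ 0.088  0.    -0.003]
```

View pics/w9.png

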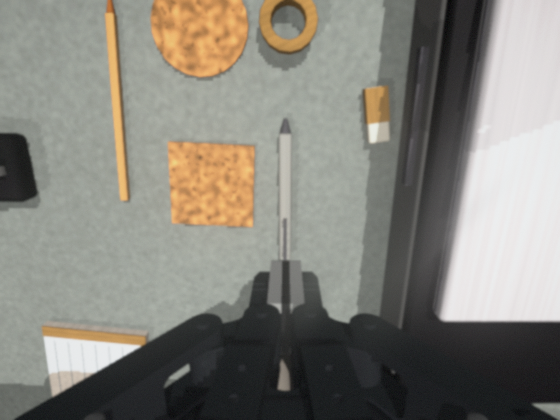

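The jaws shut to zero and the pen still lies at (286,185), so the grasp missed. Checking the pen's pose and the fingertip height.

Run:
```python
from plan import *
from meas import *
for n,roi in (('w8',(275,105,300,262)),('w9',(272,105,300,258))):
    p,d,i=load(n); X=cloud(d,i);z=X[...,2]
    c=big((z>.005)&(z<.02),roi); rect(n,onz(i,c,.009))
    print(c.min(0),c.max(0), np.percentile(z[130:240,roi[0]:roi[2]],[5,50,90,95,99]).round(4))
p,d,i=load('w9'); 
X=cloud(d,i); o=robot.get_obs()['eef_pos']
for uv in [(286,265),(286,275),(286,285),(280,265),(292,265),(286,300)]: print(uv,(X[uv[1],uv[0]]-o).round(4), d[uv[1],uv[0]])
c=p[230:420,180:400]; cv2.imwrite('pics/c9.png',cv2.cvtColor(cv2.resize(c,None,fx=3,fy=3,interpolation=cv2.INTER_CUBIC),cv2.COLOR_RGB2BGR))
```

```text
w8 c [631.5 -38.2] size [127.1  10.4] ang deg 89.62
[282 114] [294 254] [-0.0017  0.0011  0.0109  0.0113  0.0126]
w9 c [631.8 -37. ] size [125.1  10.8] ang deg 89.23
[279 118] [291 257] [-0.0017  0.0003  0.0107  0.0112  0.0126]
(286, 265) [0.0012 0.011  0.0443] 0.14888494
(286, 275) [0.0012 0.0117 0.0543] 0.13915838
(286, 285) [0.0012 0.0106 0.0602] 0.13392185
(280, 265) [-0.0013  0.0115  0.0451] 0.14798485
(292, 265) [0.0038 0.0109 0.044 ] 0.14916036
(286, 300) [0.0011 0.0108 0.0709] 0.12362413
```

View pics/c9.png

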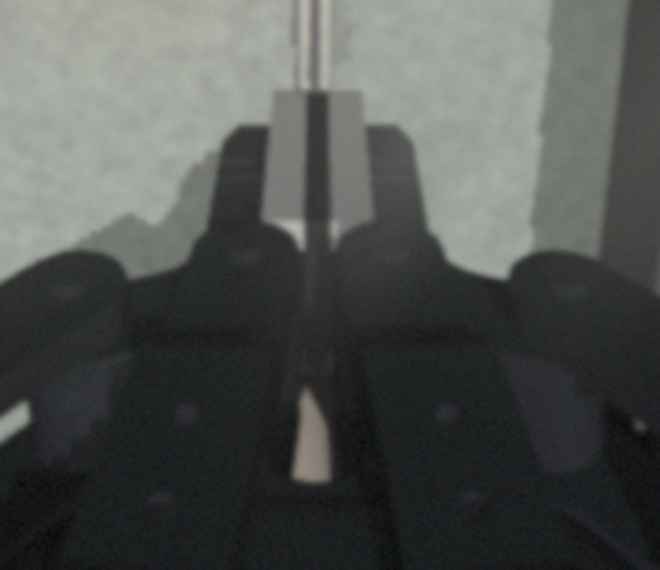

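View pics/top9.png

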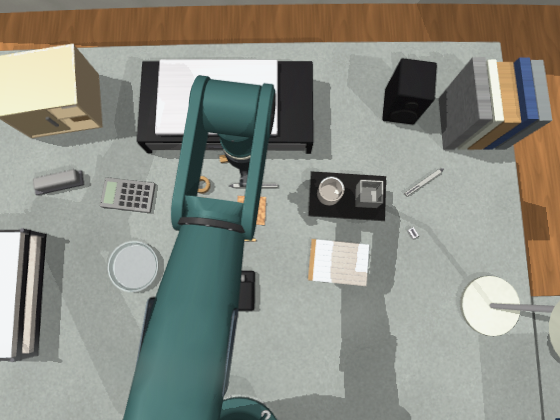

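The visible pad ends project to about 34 mm above the reported TCP, which would explain closing above the pen. I'll check this independently with the scene camera.

Run:
```python
from plan import *
p,d,i=snap('scene','s10'); o=robot.get_obs(); t=o['eef_pos']
uv=proj(i,[t,t+[0,0,.034],t+[0,0,.073]]); print(uv)
X=cloud(d,i)
u,v=uv[0].round().astype(int)
for r in range(v-40,v+8,3): print(r,[X[r,c].round(3).tolist() for c in (u-3,u,u+3)])
c=p[v-90:v+60,u-100:u+100].copy()
c=cv2.resize(c,None,fx=4,fy=4,interpolation=cv2.INTER_CUBIC)
for a in uv: cv2.circle(c,(int((a[0]-u+100)*4),int((a[1]-v+90)*4)),4,(255,0,0),1)
cv2.imwrite('pics/c10.png',cv2.cvtColor(c,cv2.COLOR_RGB2BGR))
```

```text
[[281.54784424 232.82868314]
 [282.02281415 222.77261922]
 [282.61557469 210.20654519]]
193 [[0.667, -0.026, 0.289], [0.666, -0.022, 0.29], [0.663, -0.018, 0.29]]
196 [[0.664, -0.028, 0.278], [0.656, -0.027, 0.27], [0.648, -0.026, 0.262]]
199 [[0.665, -0.027, 0.272], [0.656, -0.027, 0.262], [0.65, -0.024, 0.257]]
202 [[0.666, -0.027, 0.265], [0.656, -0.027, 0.254], [0.651, -0.024, 0.251]]
205 [[0.665, -0.027, 0.257], [0.656, -0.026, 0.247], [0.651, -0.024, 0.242]]
208 [[0.66, -0.029, 0.242], [0.645, -0.031, 0.223], [0.649, -0.024, 0.232]]
211 [[0.644, -0.038, 0.208], [0.647, -0.031, 0.216], [0.647, -0.025, 0.221]]
214 [[0.65, -0.034, 0.21], [0.646, -0.031, 0.207], [0.645, -0.025, 0.21]]
217 [[0.665, -0.026, 0.225], [0.653, -0.027, 0.21], [0.643, -0.026, 0.198]]
220 [[0.666, -0.025, 0.218], [0.658, -0.024, 0.209], [0.639, -0.028, 0.183]]
223 [[0.666, -0.025, 0.209], [0.644, -0.031, 0.177], [0.639, -0.028, 0.173]]
226 [[0.643, -0.037, 0.161], [0.644, -0.031, 0.167], [0.639, -0.027, 0.164]]
229 [[0.556, -0.083, 0.001], [0.553, -0.077, 0.001], [0.549, -0.071, 0.001]]
232 [[0.562, -0.079, -0.0], [0.559, -0.073, 0.0], [0.558, -0.066, 0.004]]
235 [[0.57, -0.075, 0.001], [0.569, -0.068, 0.005], [0.564, -0.063, 0.003]]
238 [[0.577, -0.071, 0.0], [0.575, -0.064, 0.004], [0.571, -0.059, 0.002]]
```

View pics/c10.png

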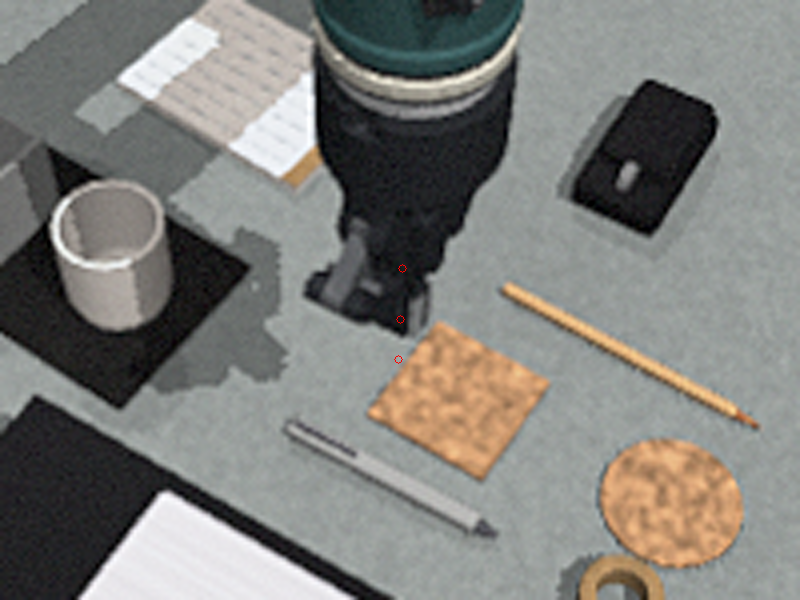

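The scene depth puts the fingertips at z≈0.161 with the reported TCP at 0.125. Both cameras therefore say the real finger ends are about 35 mm behind the reported TCP. I'll regrasp with that correction and watch the force.

```bash
python3 -m jog '[[[30,-1,0],[0,0,0]],[[40,0,0],[0,0,0]],[[40,0,0],[0,0,0]],[[20,0,0],[0,0,0]],[[10,0,0],[0,0,0]],[[0,0,0],[0,0,0]]]' 0.45; python3 plan.py .6317 -.0377 -.030 -0.4
```

```text
time: 21.25
eef_pos: [0.6307, -0.0379, -0.0165]
tool_rot: [-2.07, 1.571, 2.635]
contact_force: [0.3, -0.0, -0.3]
opening: 0.0384
t 21.25 pos [ 0.6307 -0.0379 -0.0165] jaw yaw -0.5 tilt 0.01 q6 -0.14 open 0.0384 F [ 0.3 -0.  -0.3]
shift cur axes [13.5  1.  -0.2] | after turn [13.5  1.  -0.2] turn [-0.001 -0.     0.   ]
```

```bash
python3 -m jog '[[[5,0,0],[0,0,0]],[[0,0,0],[0,0,0]]]'
python3 - <<'E'
from plan import *
plan(.6317,-.0377,-.030,-.4)
p,d,i=snap('wrist','w11')
cv2.imwrite('pics/c11.png',cv2.cvtColor(cv2.resize(p[100:420,140:430],None,fx=2,fy=1.8),cv2.COLOR_RGB2BGR))
E
```

```text
time: 21.5
eef_pos: [0.6312, -0.038, -0.0204]
tool_rot: [1.491, 1.569, -0.088]
contact_force: [-0.2, 0.6, -0.5]
opening: 0.0383
t 21.5 pos [ 0.6312 -0.038  -0.0204] jaw yaw -0.5 tilt 0.09 q6 -0.14 open 0.0383 F [-0.2  0.6 -0.5]
shift cur axes [ 9.6  0.5 -0.3] | after turn [ 9.6  0.5 -0.3] turn [-0.001  0.    -0.002]
```

View pics/c11.png

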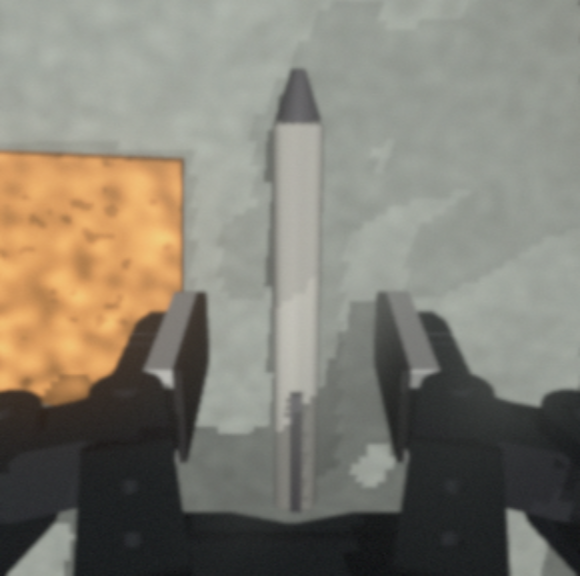

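```bash
python3 -m jog '[[[0,0,0],[0,0,0]],[[0,0,0],[0,0,0]],[[6,0,0],[0,0,0]],[[3,0,0],[0,0,0]],[[0,0,0],[0,0,0]]]' 0.28; python3 plan.py .6317 -.0377 -.030 -0.4
```

```text
time: 22.18
eef_pos: [0.63, -0.0378, -0.0312]
tool_rot: [-1.786, 1.569, 2.918]
contact_force: [0.1, -0.1, 0.2]
opening: 0.0235
t 22.18 pos [ 0.63   -0.0378 -0.0312] jaw yaw -0.5 tilt 0.08 q6 -0.14 open 0.0235 F [ 0.1 -0.1  0.2]
shift cur axes [-1.2  1.7 -0.1] | after turn [-1.2  1.7 -0.1] turn [-0.001 -0.     0.001]
```

```bash
python3 -m jog '[[[0,1.5,0],[0,0,0]],[[0,0,0],[0,0,0]],[[0,0,0],[0,0,0]],[[0,0,0],[0,0,0]],[[0,0,0],[0,0,0]]]' 0; python3 plan.py .6317 -.0377 -.030 -0.4
```

```text
time: 22.8
eef_pos: [0.6321, -0.0379, -0.0304]
tool_rot: [2.227, 1.571, 0.649]
contact_force: [0.5, 0.1, -1.6]
opening: 0.009
t 22.8 pos [ 0.6321 -0.0379 -0.0304] jaw yaw -0.5 tilt 0.01 q6 -0.14 open 0.009 F [ 0.5  0.1 -1.6]
shift cur axes [-0.4 -0.4 -0.2] | after turn [-0.4 -0.4 -0.2] turn [-0.001 -0.    -0.   ]
```

```bash
python3 -m jog '[[[-10,0,0],[0,0,0]],[[-25,0,0],[0,0,0]],[[-40,0,0],[0,0,0]],[[-40,0,0],[0,0,0]],[[-30,0,0],[0,0,0]],[[-5,0,0],[0,0,0]],[[0,0,0],[0,0,0]]]'
python3 - <<'E'
from plan import *
plan(.4275,-.2555,.10,-5)
p,d,i=snap('wrist','w12')
E
```

```text
time: 23.68
eef_pos: [0.6318, -0.0379, 0.1192]
tool_rot: [-1.959, 1.57, 2.745]
contact_force: [0.2, -0.0, 0.2]
opening: 0.0089
t 23.68 pos [ 0.6318 -0.0379  0.1192] jaw yaw -0.5 tilt 0.02 q6 -0.14 open 0.0089 F [ 0.2 -0.   0.2]
shift cur axes [  19.3 -202.5  219.2] | after turn [  19.2 -184.6  234.6] turn [ 0.079 -0.     0.   ]
```

View pics/w12.png

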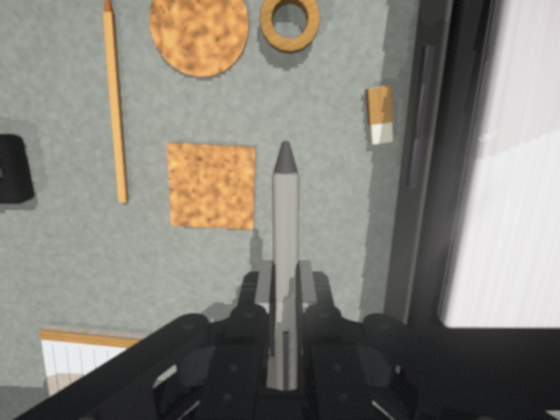

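The pen is held at its middle (285,200). Moving over the notepad.

```bash
python3 -m jog '[[[0,0,0],[0.079,0,0]],[[0,-20,26],[0,0,0]],[[0,-30,38],[0,0,0]],[[0,-30,38],[0,0,0]],[[0,-30,38],[0,0,0]],[[0,-30,38],[0,0,0]],[[0,-27,34],[0,0,0]],[[0,-18,22],[0,0,0]],[[0,0,0],[0,0,0]],[[0,0,0],[0,0,0]]]'
python3 - <<'E'
from plan import *
plan(.4275,-.2555,.10,-5)
p,d,i=snap('wrist','w13'); snap('scene','s13')
E
```

```text
time: 24.98
eef_pos: [0.4273, -0.2541, 0.1183]
tool_rot: [-2.466, 1.568, 2.159]
contact_force: [-0.6, -0.1, 0.3]
opening: 0.0091
t 24.98 pos [ 0.4273 -0.2541  0.1183] jaw yaw -5.0 tilt 0.14 q6 -0.56 open 0.0091 F [-0.6 -0.1  0.3]
shift cur axes [18.3  0.4  1.4] | after turn [18.3  0.4  1.3] turn [ 0.    -0.002  0.002]
```

View pics/w13.png

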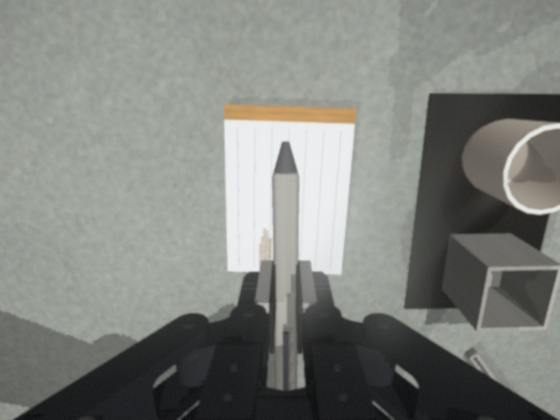

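View pics/s13.png

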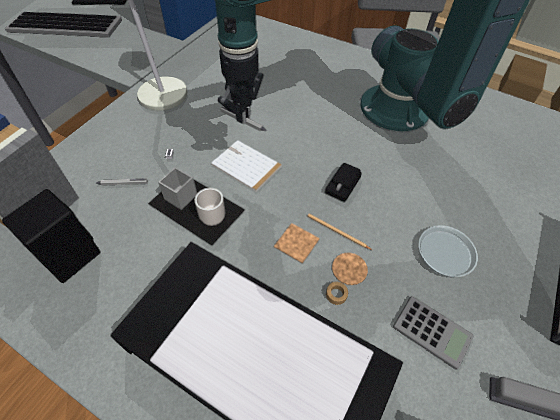

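Run:
```python
from meas import *
from plan import plan
p,d,i=load('w13'); h=cv2.cvtColor(p,cv2.COLOR_RGB2HSV); H,S,V=[h[...,k].astype(int) for k in range(3)]
c=big((V>195)|((S>90)&(H<25)),(215,95,365,285)); print(c.min(0),c.max(0)); C,s,a=rect('pad',onz(i,c,.008))
m=onz(i,[(225,104),(356,107),(341,275),(227,272)],.008)[:,:2]; print((m*1000).round(1).tolist(),m.mean(0)); 
e=(m[0]+m[1]-m[2]-m[3])/2; print(np.degrees(np.arctan2(e[1],e[0])), np.linalg.norm(e))
X=cloud(d,i)
for v in (146,150,160): print(X[v,286])
```

```text
[224 105] [355 274]
pad c [ 427.2 -254.7] size [147.4 105.8] ang deg 83.21
[[385.1, -175.3], [488.4, -186.6], [471.0, -334.9], [366.2, -322.8]] [ 0.42767693 -0.25491326]
82.98095200983859 0.14906334774467903
[ 0.43222886 -0.19289653  0.15543867]
[ 0.43211239 -0.1942564   0.15693577]
[ 0.4317885  -0.19801269  0.1580198 ]
```

```bash
python3 -m jog '[[[30,0,1],[0.033,0,0]],[[40,0,0],[0,0,0]],[[35,0,0],[0,0,0]],[[20,0,0],[0,0,0]],[[8,0,0],[0,0,0]],[[0,0,0],[0,0,0]],[[0,0,0],[0,0,0]]]'; python3 plan.py .4275 -.2548 -.022 -6.9
```

```text
time: 25.95
eef_pos: [0.4284, -0.2564, -0.0122]
tool_rot: [1.093, 1.568, -0.597]
contact_force: [0.3, 0.7, -0.2]
opening: 0.0088
t 25.95 pos [ 0.4284 -0.2564 -0.0122] jaw yaw -6.8 tilt 0.14 q6 -0.53 open 0.0088 F [ 0.3  0.7 -0.2]
shift cur axes [ 9.8 -1.1 -1.5] | after turn [ 9.8 -1.1 -1.5] turn [ 0.001  0.001 -0.002]
```

```bash
python3 -m jog '[[[5,-0.5,-1],[0,0,0]],[[3,0,0],[0,0,0]],[[1.5,0,0],[0,0,0]],[[0,0,0],[0,0,0]]]'; python3 -m jog '[[[0,0,0],[0,0,0]],[[0,0,0],[0,0,0]],[[0,0,0],[0,0,0]]]' 0.3;  python3 -m jog '[[[-15,0,0],[0,0,0]],[[-30,0,0],[0,0,0]],[[-40,0,0],[0,0,0]],[[-40,0,0],[0,0,0]],[[-15,0,0],[0,0,0]],[[0,0,0],[0,0,0]]]'
python3 - <<'E'
from plan import *
from meas import *
p,d,i=snap('wrist','w14'); z=cloud(d,i)[...,2]
plan(.634,.096,.12,-3.6); plan(.634,.096,.12,86)
c=big((z>.012)&(z<.03),(255,100,320,270)); rect('pen',onz(i,c,.017))
E
```

```text
time: 26.45
eef_pos: [0.427, -0.2549, -0.0224]
tool_rot: [3.118, 1.571, 1.428]
contact_force: [-1.0, 0.8, 4.4]
opening: 0.0088
time: 26.82
eef_pos: [0.4269, -0.2549, -0.0231]
tool_rot: [-2.472, 1.571, 2.12]
contact_force: [0.2, 0.6, -0.0]
opening: 0.0258
time: 27.58
eef_pos: [0.4276, -0.2553, 0.1183]
tool_rot: [1.076, 1.568, -0.615]
contact_force: [-0.1, 0.1, 0.4]
opening: 0.0253
t 27.62 pos [ 0.4267 -0.2547  0.1165] jaw yaw -6.9 tilt 0.04 q6 -0.53 open 0.0259 F [-0.6  0.7  0.5]
shift cur axes [  -3.4  163.8 -373. ] | after turn [  -3.5  184.9 -363. ] turn [-0.057 -0.     0.001]
t 27.62 pos [ 0.4267 -0.2547  0.1165] jaw yaw -6.9 tilt 0.04 q6 -0.53 open 0.0259 F [-0.6  0.7  0.5]
shift cur axes [  -3.4  163.8 -373. ] | after turn [  -3.5 -364.3 -182.3] turn [1.521e+00 0.000e+00 1.000e-03]
pen c [ 426.3 -255.1] size [126.8  10.9] ang deg 83.43
```

View pics/w14.png

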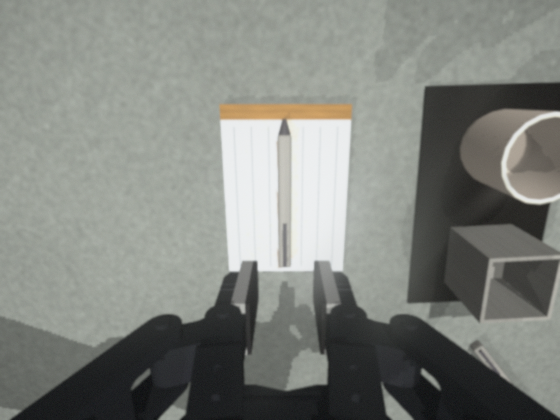

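The pen lies along the pad's middle at (426.3,-255.1), 83.4°, against a pad centre of (427.5,-254.8) and 83.1°. Now the tape, with jaws along y so the fingers clear the riser and coaster.

```bash
python3 -m jog '[[[0,0,0],[-0.18,0,0]],[[0,0,0],[-0.18,0,0]],[[0,0,0],[-0.18,0,0]],[[0,0,0],[-0.18,0,0]],[[0,0,0],[-0.18,0,0]],[[0,0,0],[-0.18,0,0]],[[0,0,0],[-0.18,0,0]],[[0,0,0],[-0.18,0,0]],[[0,0,0],[-0.181,0,0]]]' 0.75; python3 -m jog '[[[0,27,14],[0,0,0]],[[0,42,21],[0,0,0]],[[0,42,21],[0,0,0]],[[0,42,21],[0,0,0]],[[0,42,21],[0,0,0]],[[0,42,21],[0,0,0]],[[0,42,21],[0,0,0]],[[0,42,21],[0,0,0]],[[0,30,15],[0,0,0]],[[0,14,6],[0,0,0]]]'; python3 -m jog '[[[0,0,0],[0,0,0]],[[0,0,0],[0,0,0]]]'
python3 - <<'E'
from plan import *
from meas import *
p,d,i=snap('wrist','w15'); z=cloud(d,i)[...,2]
plan(.634,.096,.11,86)
h=cv2.cvtColor(p,cv2.COLOR_RGB2HSV); H,S,V=[h[...,k].astype(int) for k in range(3)]
m=(z>.012)&(z<.03)
c=big(m,(235,170,340,262)); print(c.min(0),c.max(0)); circ('tape',onz(i,c,.019))
E
```

```text
time: 28.75
eef_pos: [0.4256, -0.2539, 0.1142]
tool_rot: [2.536, 1.565, 2.472]
contact_force: [0.4, -0.1, 0.1]
opening: 0.064
time: 30.0
eef_pos: [0.633, 0.098, 0.1138]
tool_rot: [-3.019, 1.566, -3.087]
contact_force: [-0.2, -0.6, -0.2]
opening: 0.064
time: 30.25
eef_pos: [0.6333, 0.0952, 0.1165]
tool_rot: [-2.652, 1.569, -2.723]
contact_force: [0.6, -0.3, 0.4]
opening: 0.0642
t 30.3 pos [0.6334 0.0951 0.1169] jaw yaw 85.9 tilt 0.05 q6 -1.44 open 0.0638 F [ 0.  -0.4 -0.6]
shift cur axes [6.9 0.9 0.5] | after turn [6.9 0.9 0.5] turn [-0.002 -0.001  0.001]
[261 174] [312 225]
tape c [633.6  96.4] D 42.7 rms mm 0.18 1.0
```

View pics/w15.png

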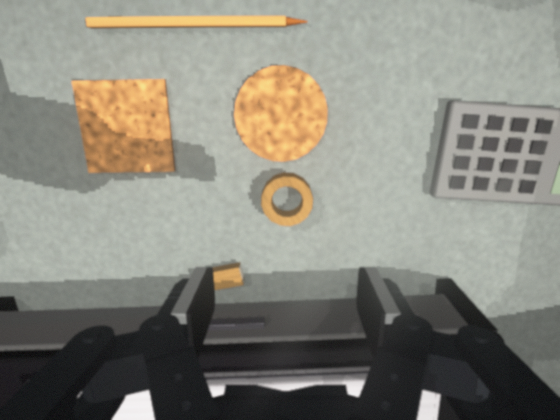

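```bash
python3 - <<'E'
from meas import *
p,d,i=load('w15'); h=cv2.cvtColor(p,cv2.COLOR_RGB2HSV); H,S,V=[h[...,k].astype(int) for k in range(3)]
o=(S>75)&(H<25)
c=big(o,(225,55,340,165)); circ('cR',onz(i,c,.004))
c=big(o,(65,70,185,182)); rect('cS',onz(i,c,.004))
E
python3 -m jog '[[[30,1,0],[0,0,0]],[[40,0,0],[0,0,0]],[[40,0,0],[0,0,0]],[[22,0,0],[0,0,0]],[[10,0,0],[0,0,0]],[[5,0,0],[0,0,0]],[[2,0,0],[0,0,0]],[[0,0,0],[0,0,0]]]'; python3 plan.py .6337 .0963 -.033 86
```

```text
cR c [566.1  96.1] D 74.7 rms mm 0.16 1.0
cS c [566.8 -31.5] size [75.2 74.4] ang deg 86.51
time: 31.3
eef_pos: [0.6348, 0.0975, -0.0308]
tool_rot: [0.16, 1.569, 0.09]
contact_force: [-0.2, -0.1, 0.2]
opening: 0.0636
t 31.3 pos [ 0.6348  0.0975 -0.0308] jaw yaw 86.0 tilt 0.11 q6 -1.44 open 0.0636 F [-0.2 -0.1  0.2]
shift cur axes [ 2.2 -1.3 -1. ] | after turn [ 2.2 -1.3 -1. ] turn [-0.     0.002 -0.   ]
```

```bash
python3 -m jog '[[[2,-1,0],[0,0,0]],[[0,0,0],[0,0,0]],[[0,0,0],[0,0,0]],[[0,0,0],[0,0,0]],[[0,0,0],[0,0,0]],[[0,0,0],[0,0,0]]]' 0; python3 plan.py .6337 .0963 -.033 86; python3 -m jog '[[[-10,0,0],[0,0,0]],[[-25,0,0],[0,0,0]],[[-40,0,0],[0,0,0]],[[-40,0,0],[0,0,0]],[[-30,0,0],[0,0,0]],[[-5,0,0],[0,0,0]],[[0,0,0],[0,0,0]]]'
python3 - <<'E'
from plan import *
plan(.4254,.267,.12,86)
p,d,i=snap('wrist','w16')
E
```

```text
time: 32.05
eef_pos: [0.635, 0.0965, -0.0327]
tool_rot: [0.107, 1.568, 0.038]
contact_force: [-0.9, -0.2, 5.8]
opening: 0.0419
t 32.05 pos [ 0.635   0.0965 -0.0327] jaw yaw 86.0 tilt 0.13 q6 -1.44 open 0.0419 F [-0.9 -0.2  5.8]
shift cur axes [ 0.3 -0.3 -1.3] | after turn [ 0.3 -0.3 -1.3] turn [ 0.     0.002 -0.   ]
time: 32.92
eef_pos: [0.6333, 0.0965, 0.115]
tool_rot: [-3.061, 1.569, -3.131]
contact_force: [0.0, -0.1, 0.2]
opening: 0.0414
t 32.92 pos [0.6333 0.0965 0.115 ] jaw yaw 86.0 tilt 0.1 q6 -1.44 open 0.0414 F [ 0.  -0.1  0.2]
shift cur axes [  -4.7  155.6 -219.3] | after turn [  -5.   155.6 -219.3] turn [ 0.    -0.002  0.   ]
```

View pics/w16.png

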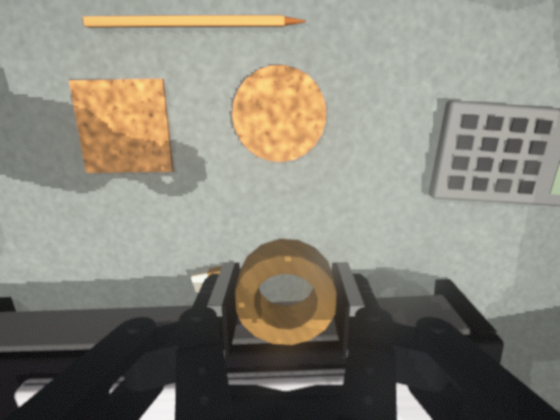

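The tape is held level at (287,292). Moving over the dish.

```bash
python3 -m jog '[[[0,12,-17],[0,0,0]],[[0,24,-34],[0,0,0]],[[0,24,-34],[0,0,0]],[[0,24,-34],[0,0,0]],[[0,24,-34],[0,0,0]],[[0,24,-34],[0,0,0]],[[0,16,-22],[0,0,0]],[[0,8,-10],[0,0,0]],[[0,0,0],[0,0,0]],[[0,0,0],[0,0,0]]]'
python3 - <<'E'
from plan import *
from meas import *
plan(.4254,.267,-.027,86)
p,d,i=snap('wrist','w17'); z=cloud(d,i)[...,2]
try:
    c=big((z>.011)&(z<.03),(140,80,430,265)); print(c.min(0),c.max(0)); circ('dish',onz(i,c,.018))
except Exception as e: print(e)
E
```

```text
time: 34.22
eef_pos: [0.427, 0.2667, 0.1156]
tool_rot: [-1.829, 1.57, -1.9]
contact_force: [-0.2, 0.7, 0.1]
opening: 0.0417
t 34.23 pos [0.427  0.2667 0.1156] jaw yaw 86.0 tilt 0.05 q6 -1.05 open 0.0417 F [-0.2  0.7  0.1]
shift cur axes [142.6   0.3  -1.6] | after turn [142.6   0.2  -1.6] turn [-0.001 -0.     0.001]
[207 116] [363 256]
dish c [423.5 266.9] D 121.3 rms mm 0.59 0.99
```

View pics/w17.png

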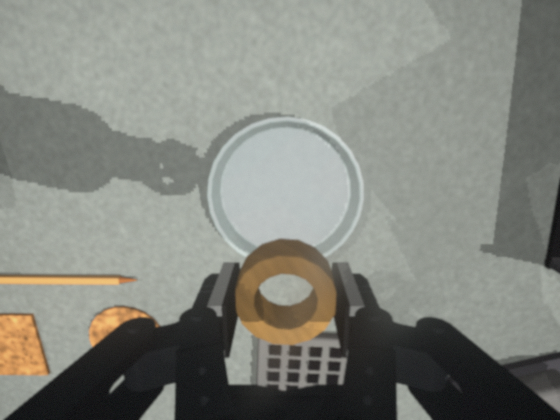

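```bash
python3 -m jog '[[[30,0,-1.5],[0,0,0]],[[40,0,0],[0,0,0]],[[35,0,0],[0,0,0]],[[22,0,0],[0,0,0]],[[8,0,0],[0,0,0]],[[4,0,0],[0,0,0]],[[0,0,0],[0,0,0]]]'; python3 plan.py .4254 .267 -.027 86
```

```text
time: 35.15
eef_pos: [0.4257, 0.2677, -0.0221]
tool_rot: [0.541, 1.569, 0.471]
contact_force: [0.7, 0.4, 0.5]
opening: 0.0413
t 35.15 pos [ 0.4257  0.2677 -0.0221] jaw yaw 86.0 tilt 0.09 q6 -1.05 open 0.0413 F [0.7 0.4 0.5]
shift cur axes [ 4.9 -0.7 -0.3] | after turn [ 4.9 -0.7 -0.3] turn [-0.     0.001 -0.001]
```

```bash
python3 -m jog '[[[3,0,0],[0,0,0]],[[2,0,0],[0,0,0]],[[1,0,0],[0,0,0]],[[0,0,0],[0,0,0]]]'; python3 -m jog '[[[0,0,0],[0,0,0]],[[0,0,0],[0,0,0]],[[0,0,0],[0,0,0]],[[0,0,0],[0,0,0]]]' 0.65;  python3 -m jog '[[[-15,0,0],[0,0,0]],[[-30,0,0],[0,0,0]],[[-40,0,0],[0,0,0]],[[-40,0,0],[0,0,0]],[[-15,0,0],[0,0,0]],[[0,0,0],[0,0,0]]]'
python3 - <<'E'
from plan import *
from meas import *
p,d,i=snap('wrist','w18'); snap('top','top18'); z=cloud(d,i)[...,2]
plan(.604,-.234,.13,86)
h=cv2.cvtColor(p,cv2.COLOR_RGB2HSV); H,S,V=[h[...,k].astype(int) for k in range(3)]
c=big((S>60)&(H<30),(200,100,370,270)); circ('tape',onz(i,c,.024)); print(z[c[:,1],c[:,0]].max())
E
```

```text
time: 35.65
eef_pos: [0.4252, 0.2677, -0.0278]
tool_rot: [0.457, 1.57, 0.387]
contact_force: [-1.7, 0.2, 5.7]
opening: 0.0409
time: 36.15
eef_pos: [0.4248, 0.2675, -0.0291]
tool_rot: [-2.812, 1.571, -2.881]
contact_force: [-0.0, 0.1, 0.2]
opening: 0.0554
time: 36.9
eef_pos: [0.4256, 0.2678, 0.1124]
tool_rot: [0.53, 1.568, 0.461]
contact_force: [-0.1, 0.3, -0.4]
opening: 0.0555
t 37.0 pos [0.424  0.267  0.1095] jaw yaw 86.0 tilt 0.16 q6 -1.05 open 0.0556 F [-0.4 -0.3 -0.8]
shift cur axes [ -20.4 -487.3  214.5] | after turn [ -20.5 -487.3  214.6] turn [ 0.    -0.002  0.001]
tape c [423.9 268. ] D 43.0 rms mm 0.29 1.0
0.024426690447138966
```

View pics/w18.png

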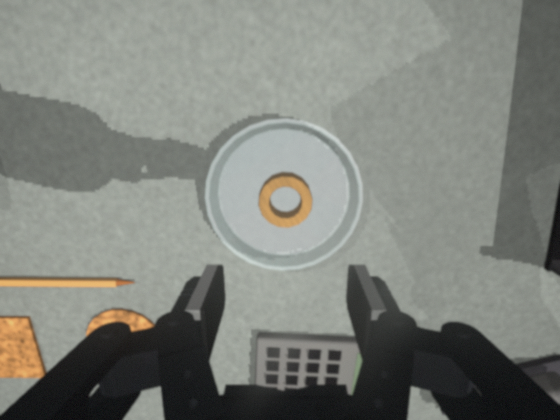

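View pics/top18.png

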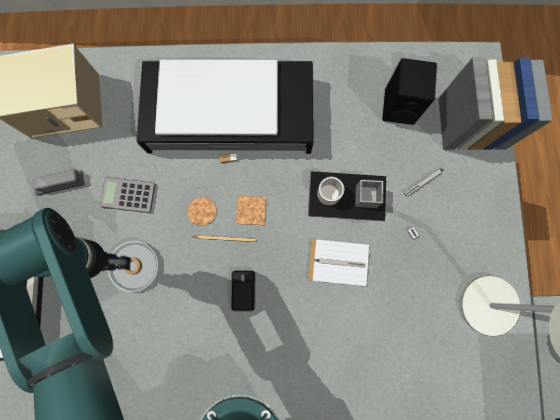

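The tape lies flat at the dish centre, about 1.5 mm off, with its top at z≈24 mm as expected. Now the return of the cup, gripping deeper this time given the finger offset.

```bash
python3 - <<'E'
from meas import *
p,d,i=load('top18'); X=cloud(d,i); z=X[...,2]
c=big(z>.05,(310,170,347,215)); circ('cup',onz(i,c,.070))
c=big(z>.05,(353,170,392,215)); rect('pot',onz(i,c,.068))
h=cv2.cvtColor(p,cv2.COLOR_RGB2HSV); H,S,V=[h[...,k].astype(int) for k in range(3)]
o=(S>85)&(H<25)
c=big(o,(180,190,222,230)); circ('cR',onz(i,c,.004))
c=big(o,(230,190,275,230)); rect('cS',onz(i,c,.004))
E
python3 -m jog '[[[-5,-30,13],[0,0,0]],[[-5,-50,22],[0,0,0]],[[-5,-50,22],[0,0,0]],[[-5,-50,22],[0,0,0]],[[0,-50,22],[0,0,0]],[[0,-50,22],[0,0,0]],[[0,-50,22],[0,0,0]],[[0,-50,22],[0,0,0]],[[0,-50,22],[0,0,0]],[[0,-38,17],[0,0,0]]]' 1; python3 -m jog '[[[0,-14,6],[0,0,0]],[[0,-5,2],[0,0,0]],[[0,0,0],[0,0,0]],[[0,0,0],[0,0,0]]]'
python3 - <<'E'
from plan import *
from meas import *
p,d,i=snap('wrist','w19'); z=cloud(d,i)[...,2]
plan(.604,-.234,.010,86)
c=big(z>.05,(225,150,350,262)); circ('cup',onz(i,c,.070))
E
```

```text
cup c [ 602.8 -230.9] D 62.7 rms mm 0.49 0.88
pot c [ 595.6 -329.4] size [59.3 60.6] ang deg 86.62
cR c [567.2  97.7] D 72.6 rms mm 0.41 1.0
cS c [567.6 -30.2] size [73.8 73.2] ang deg 86.16
time: 38.25
eef_pos: [0.5969, -0.2155, 0.1277]
tool_rot: [2.777, 1.566, 2.706]
contact_force: [1.3, 0.4, -0.8]
opening: 0.0853
time: 38.75
eef_pos: [0.6043, -0.2318, 0.1313]
tool_rot: [1.633, 1.57, 1.565]
contact_force: [0.7, -0.3, -0.3]
opening: 0.0855
t 38.8 pos [ 0.6044 -0.2319  0.1314] jaw yaw 86.1 tilt 0.02 q6 -1.96 open 0.0857 F [ 1.3 -0.7  0. ]
shift cur axes [121.4  -2.2  -0.3] | after turn [121.4  -2.1  -0.2] turn [ 0.002  0.    -0.   ]
cup c [ 601.7 -234.6] D 61.9 rms mm 0.41 1.0
```

View pics/w19.png

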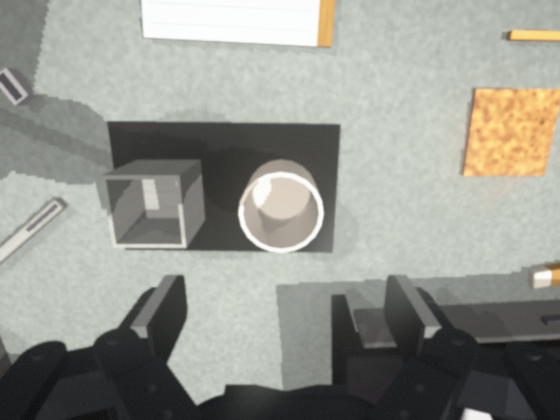

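```bash
python3 -m jog '[[[30,-2,-2],[0,0,0]],[[35,0,0],[0,0,0]],[[30,0,0],[0,0,0]],[[18,0,0],[0,0,0]],[[8,0,0],[0,0,0]],[[0,0,0],[0,0,0]]]' 1; python3 plan.py .6025 -.234 .01 86
python3 -m jog '[[[0,0,0],[0,0,0]],[[0,0,0],[0,0,0]],[[0,0,0],[0,0,0]],[[0,0,0],[0,0,0]],[[0,0,0],[0,0,0]],[[0,0,0],[0,0,0]]]' 0;python3 plan.py .6025 -.234 .01 86
python3 -m jog '[[[-10,0,0],[0,0,0]],[[-25,0,0],[0,0,0]],[[-35,0,0],[0,0,0]],[[-25,0,0],[0,0,0]],[[-5,0,0],[0,0,0]],[[0,0,0],[0,0,0]]]'
python3 - <<'E'
from plan import *
plan(.5665,.097,.11,86)
snap('wrist','w20')
E
```

```text
time: 39.55
eef_pos: [0.6026, -0.235, 0.0105]
tool_rot: [-0.133, 1.57, -0.202]
contact_force: [-0.5, -0.3, 0.5]
opening: 0.0852
t 39.55 pos [ 0.6026 -0.235   0.0105] jaw yaw 86.0 tilt 0.03 q6 -1.96 open 0.0852 F [-0.5 -0.3  0.5]
shift cur axes [ 0.5  1.  -0.1] | after turn [ 0.5  1.  -0.1] turn [0. 0. 0.]
time: 40.3
eef_pos: [0.6039, -0.2358, 0.0125]
tool_rot: [-0.336, 1.566, -0.406]
contact_force: [0.3, 0.8, 6.0]
opening: 0.0606
t 40.3 pos [ 0.6039 -0.2358  0.0125] jaw yaw 86.0 tilt 0.26 q6 -1.96 open 0.0606 F [0.3 0.8 6. ]
shift cur axes [ 2.5  1.7 -1.5] | after turn [ 2.5  1.7 -1.5] turn [0.    0.004 0.001]
time: 41.05
eef_pos: [0.6018, -0.2349, 0.1093]
tool_rot: [2.738, 1.569, 2.668]
contact_force: [-0.1, 0.2, -1.3]
opening: 0.0608
t 41.05 pos [ 0.6018 -0.2349  0.1093] jaw yaw 86.0 tilt 0.08 q6 -1.96 open 0.0608 F [-0.1  0.2 -1.3]
shift cur axes [ -0.5 328.7 -58.4] | after turn [ -0.7 328.7 -58.4] turn [-0.    -0.001 -0.001]
```

View pics/w20.png

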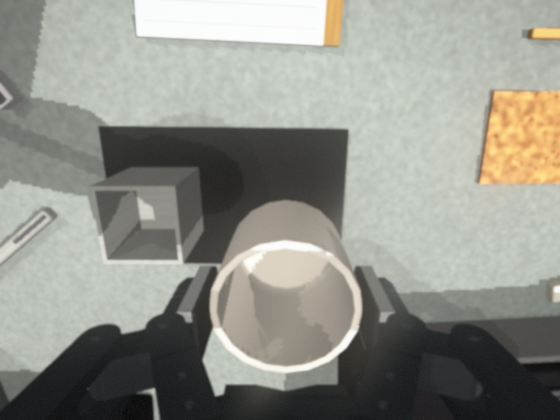

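```bash
python3 -m jog '[[[0,20,-4],[0,0,0]],[[0,42,-8],[0,0,0]],[[0,42,-8],[0,0,0]],[[0,42,-8],[0,0,0]],[[0,42,-8],[0,0,0]],[[0,42,-7],[0,0,0]],[[0,42,-7],[0,0,0]],[[0,36,-5],[0,0,0]],[[0,20,-3],[0,0,0]],[[0,0,0],[0,0,0]]]'; python3 -m jog '[[[30,0,0],[0,0,0]],[[35,0,0],[0,0,0]],[[15,0,0],[0,0,0]],[[6,0,0],[0,0,0]],[[0,0,0],[0,0,0]],[[0,0,0],[0,0,0]]]'
python3 - <<'E'
from plan import *
from meas import *
plan(.5665,.097,.0125,86)
p,d,i=snap('wrist','w21'); z=cloud(d,i)[...,2]
cv2.imwrite('pics/c21.png',cv2.cvtColor(cv2.resize(p[120:420,140:430],None,fx=2,fy=1.8),cv2.COLOR_RGB2BGR))
h=cv2.cvtColor(p,cv2.COLOR_RGB2HSV); H,S,V=[h[...,k].astype(int) for k in range(3)]
c=big((S>75)&(H<25),(200,120,370,300)); P=onz(i,c,.004)[:,:2]; P=P[np.hypot(*(P-[.5665,.097]).T)>.0345]; circ('cR',P)
E
```

```text
time: 42.35
eef_pos: [0.5664, 0.0975, 0.1095]
tool_rot: [-2.87, 1.57, -2.937]
contact_force: [-0.1, -0.4, -1.9]
opening: 0.0606
time: 43.1
eef_pos: [0.5685, 0.0961, 0.0257]
tool_rot: [0.141, 1.568, 0.071]
contact_force: [0.3, -0.8, -1.5]
opening: 0.0611
t 43.1 pos [0.5685 0.0961 0.0257] jaw yaw 86.0 tilt 0.17 q6 -1.43 open 0.0611 F [ 0.3 -0.8 -1.5]
shift cur axes [13.2  0.7 -2.1] | after turn [13.2  0.8 -2.1] turn [-0.     0.003 -0.   ]
cR c [565.2  96.2] D 74.1 rms mm 0.18 0.99
```

View pics/c21.png

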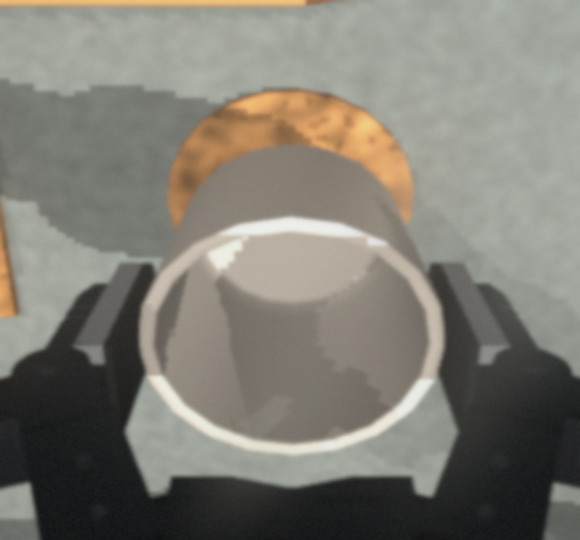

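```bash
python3 -m jog '[[[6,0.5,-2],[0,0,0]],[[4,0,0],[0,0,0]],[[2.5,0,0],[0,0,0]],[[0,0,0],[0,0,0]]]'; python3 -m jog '[[[1,0,0],[0,0,0]],[[0,0,0],[0,0,0]]]'; python3 plan.py .566 .0968 .012 86
```

```text
time: 43.65
eef_pos: [0.5654, 0.0969, 0.0126]
tool_rot: [0.188, 1.57, 0.119]
contact_force: [-3.3, 0.3, 4.5]
opening: 0.0607
time: 43.9
eef_pos: [0.5656, 0.0969, 0.0126]
tool_rot: [0.123, 1.57, 0.053]
contact_force: [-4.9, 0.4, 8.8]
opening: 0.0606
t 43.9 pos [0.5656 0.0969 0.0126] jaw yaw 86.0 tilt 0.05 q6 -1.43 open 0.0606 F [-4.9  0.4  8.8]
shift cur axes [ 0.6 -0.1  0.4] | after turn [ 0.6 -0.1  0.4] turn [ 0.     0.001 -0.   ]
```

Contact reached (8.8 N). Releasing.

```bash
python3 -m jog '[[[0,0,0],[0,0,0]],[[0,0,0],[0,0,0]],[[0,0,0],[0,0,0]],[[0,0,0],[0,0,0]]]' 1; python3 -m jog '[[[-20,0,0],[0,0,0]],[[-35,0,0],[0,0,0]],[[-40,0,0],[0,0,0]],[[-20,0,0],[0,0,0]],[[0,0,0],[0,0,0]]]'
python3 - <<'E'
from plan import *
from meas import *
p,d,i=snap('wrist','w22'); z=cloud(d,i)[...,2]
plan(.596,-.333,.13,86)
c=big(z>.05,(225,150,350,262)); circ('cup',onz(i,c,.070))
h=cv2.cvtColor(p,cv2.COLOR_RGB2HSV); H,S,V=[h[...,k].astype(int) for k in range(3)]
c=big((S>75)&(H<25),(200,120,370,300)); P=onz(i,c,.004)[:,:2]; P=P[np.hypot(*(P-[.566,.097]).T)>.0345]; circ('cR',P)
E
```

```text
time: 44.4
eef_pos: [0.5653, 0.0968, 0.0103]
tool_rot: [3.129, 1.57, 3.059]
contact_force: [0.0, -0.8, -0.3]
opening: 0.0851
time: 45.02
eef_pos: [0.5668, 0.0969, 0.1279]
tool_rot: [0.16, 1.566, 0.09]
contact_force: [0.0, -0.6, -0.6]
opening: 0.0852
t 45.08 pos [0.5657 0.0968 0.1259] jaw yaw 86.0 tilt 0.07 q6 -1.43 open 0.0852 F [ 0.4 -0.1 -1.3]
shift cur axes [  -4.1 -426.7   60.2] | after turn [  -4.1 -426.7   60.3] turn [ 0.     0.001 -0.   ]
cup c [564.4  97.5] D 61.9 rms mm 0.41 1.0
cR c [565.1  96.1] D 73.8 rms mm 0.21 0.98
```

View pics/w22.png

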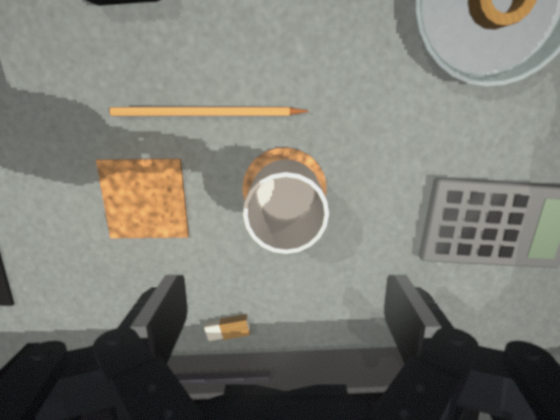

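The cup stands on the round coaster within about 2 mm of its centre. Now the pot.

```bash
python3 -m jog '[[[-4,-33,5],[0,0,0]],[[0,-50,7],[0,0,0]],[[0,-50,7],[0,0,0]],[[0,-50,7],[0,0,0]],[[0,-50,7],[0,0,0]],[[0,-50,7],[0,0,0]],[[0,-50,7],[0,0,0]],[[0,-50,7],[0,0,0]],[[0,-33,4],[0,0,0]],[[0,-11,2],[0,0,0]]]' 1;  python3 -m jog '[[[0,0,0],[0,0,0]],[[0,0,0],[0,0,0]]]'
python3 - <<'E'
from plan import *
from meas import *
p,d,i=snap('wrist','w23'); z=cloud(d,i)[...,2]
plan(.595,-.333,.009,86)
c=big(z>.05,(225,150,350,262)); rect('pot',onz(i,c,.068))
E
```

```text
time: 46.32
eef_pos: [0.5941, -0.3347, 0.1265]
tool_rot: [2.61, 1.566, 2.538]
contact_force: [-0.0, 1.1, -0.1]
opening: 0.0853
time: 46.58
eef_pos: [0.5955, -0.3316, 0.1292]
tool_rot: [2.051, 1.569, 1.983]
contact_force: [0.4, -0.8, 0.4]
opening: 0.0855
t 46.62 pos [ 0.5957 -0.3316  0.1296] jaw yaw 86.1 tilt 0.04 q6 -2.09 open 0.0854 F [1.3 0.2 0.4]
shift cur axes [120.6  -1.5  -0.6] | after turn [120.6  -1.4  -0.6] turn [ 0.002 -0.    -0.001]
pot c [ 594.7 -334.1] size [55.8 59.4] ang deg 85.96
```

View pics/w23.png

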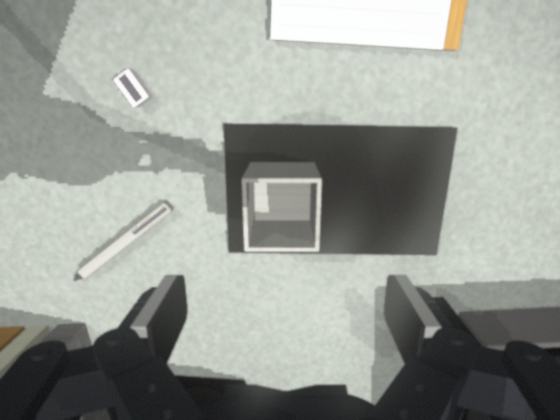

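```bash
python3 -m jog '[[[30,-2,0],[0,0,0]],[[35,0,0],[0,0,0]],[[30,0,0],[0,0,0]],[[18,0,0],[0,0,0]],[[8,0,0],[0,0,0]],[[0,0,0],[0,0,0]]]' 1; python3 -m jog '[[[0,0,0],[0,0,0]],[[0,0,0],[0,0,0]],[[0,0,0],[0,0,0]],[[0,0,0],[0,0,0]],[[0,0,0],[0,0,0]],[[0,0,0],[0,0,0]]]' 0;python3 plan.py .596 -.334 .01 86
python3 -m jog '[[[-10,0,0],[0,0,0]],[[-25,0,0],[0,0,0]],[[-35,0,0],[0,0,0]],[[-25,0,0],[0,0,0]],[[-5,0,0],[0,0,0]],[[0,0,0],[0,0,0]]]'
python3 - <<'E'
from plan import *
plan(.5668,-.031,.11,86.3)
snap('wrist','w24')
E
```

```text
time: 47.38
eef_pos: [0.5956, -0.3351, 0.0089]
tool_rot: [-0.163, 1.57, -0.233]
contact_force: [-0.9, 0.0, -0.4]
opening: 0.0855
time: 48.12
eef_pos: [0.5964, -0.3361, 0.0106]
tool_rot: [-0.462, 1.567, -0.532]
contact_force: [0.1, -1.1, 4.8]
opening: 0.055
t 48.12 pos [ 0.5964 -0.3361  0.0106] jaw yaw 86.0 tilt 0.21 q6 -2.1 open 0.055 F [ 0.1 -1.1  4.8]
shift cur axes [ 0.6  2.1 -0.5] | after turn [ 0.6  2.1 -0.5] turn [-0.     0.003  0.002]
time: 48.88
eef_pos: [0.5948, -0.335, 0.1075]
tool_rot: [2.58, 1.569, 2.51]
contact_force: [0.2, 0.6, -2.4]
opening: 0.0549
t 48.88 pos [ 0.5948 -0.335   0.1075] jaw yaw 86.0 tilt 0.1 q6 -2.1 open 0.0549 F [ 0.2  0.6 -2.4]
shift cur axes [ -2.2 301.3 -49.1] | after turn [ -2.5 301.6 -47.5] turn [-0.005 -0.001 -0.001]
```

View pics/w24.png

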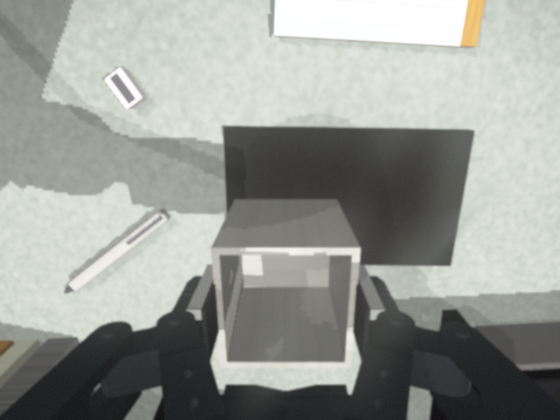

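```bash
python3 -m jog '[[[0,20,-3],[-0.005,0,0]],[[0,40,-7],[0,0,0]],[[0,40,-7],[0,0,0]],[[0,40,-7],[0,0,0]],[[0,40,-6],[0,0,0]],[[0,40,-6],[0,0,0]],[[0,40,-6],[0,0,0]],[[0,28,-4],[0,0,0]],[[0,14,-2],[0,0,0]],[[0,0,0],[0,0,0]]]'; python3 -m jog '[[[30,0,0],[0,0,0]],[[35,0,0],[0,0,0]],[[15,0,0],[0,0,0]],[[6,0,0],[0,0,0]],[[0,0,0],[0,0,0]],[[0,0,0],[0,0,0]]]'
python3 - <<'E'
from plan import *
from meas import *
plan(.5668,-.031,.0106,86.3)
p,d,i=snap('wrist','w25')
cv2.imwrite('pics/c25.png',cv2.cvtColor(cv2.resize(p[120:420,140:430],None,fx=2,fy=1.8),cv2.COLOR_RGB2BGR))
E
```

```text
time: 50.18
eef_pos: [0.5664, -0.0298, 0.1081]
tool_rot: [-3.034, 1.57, -3.097]
contact_force: [-0.6, -0.5, -2.4]
opening: 0.055
time: 50.92
eef_pos: [0.5682, -0.0312, 0.0242]
tool_rot: [-0.074, 1.568, -0.139]
contact_force: [0.2, -0.3, -1.4]
opening: 0.0547
t 50.92 pos [ 0.5682 -0.0312  0.0242] jaw yaw 86.3 tilt 0.17 q6 -1.66 open 0.0547 F [ 0.2 -0.3 -1.4]
shift cur axes [13.6  0.1 -1.5] | after turn [13.6  0.1 -1.4] turn [-0.     0.003  0.   ]
```

View pics/c25.png

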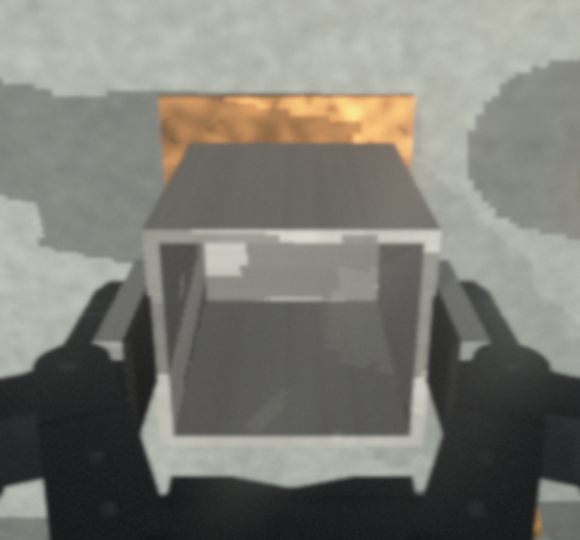

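```bash
python3 -m jog '[[[6,0,-1.5],[0,0,0]],[[4,0,0],[0,0,0]],[[2.5,0,0],[0,0,0]],[[1,0,0],[0,0,0]],[[0,0,0],[0,0,0]]]'; python3 plan.py .5668 -.031 .0106 86.3
```

```text
time: 51.6
eef_pos: [0.5658, -0.0307, 0.0106]
tool_rot: [-0.1, 1.57, -0.164]
contact_force: [-2.4, 0.6, 6.0]
opening: 0.0551
t 51.6 pos [ 0.5658 -0.0307  0.0106] jaw yaw 86.3 tilt 0.05 q6 -1.66 open 0.0551 F [-2.4  0.6  6. ]
shift cur axes [-0.  -0.2  1. ] | after turn [-0.  -0.2  1. ] turn [-0.     0.001  0.   ]
```

```bash
python3 -m jog '[[[0,0,0],[0,0,0]],[[0,0,0],[0,0,0]],[[0,0,0],[0,0,0]],[[0,0,0],[0,0,0]]]' 1; python3 -m jog '[[[-20,0,0],[0,0,0]],[[-35,0,0],[0,0,0]],[[-40,0,0],[0,0,0]],[[-30,0,0],[0,0,0]],[[-30,0,0],[0,0,0]],[[0,0,0],[0,0,0]]]'; python3 -m jog '[[[-30,0,-30],[0,0,0]],[[-20,0,-40],[0,0,0]],[[0,0,-40],[0,0,0]],[[0,0,-40],[0,0,0]],[[0,0,-30],[0,0,0]],[[0,0,0],[0,0,0]],[[0,0,0],[0,0,0]]]'
python3 - <<'E'
from plan import *
p,d,i=snap('wrist','w26'); snap('top','top26'); snap('scene','s26'); plan(.4,0,.3,86)
E
```

```text
time: 52.1
eef_pos: [0.5655, -0.0308, 0.0089]
tool_rot: [2.597, 1.571, 2.533]
contact_force: [0.3, -0.6, -0.3]
opening: 0.0851
time: 52.85
eef_pos: [0.5674, -0.031, 0.1674]
tool_rot: [-0.071, 1.564, -0.136]
contact_force: [0.7, -1.2, -0.7]
opening: 0.0856
time: 53.72
eef_pos: [0.3862, -0.0191, 0.2132]
tool_rot: [2.76, 1.57, 2.695]
contact_force: [0.9, 0.3, 0.3]
opening: 0.0857
t 53.88 pos [ 0.3865 -0.0192  0.2135] jaw yaw 86.3 tilt 0.07 q6 -1.7 open 0.0853 F [ 0.3  0.3 -0.3]
shift cur axes [-86.5  20.   12.2] | after turn [-86.5  20.1  12.2] turn [ 0.005 -0.001 -0.   ]
```

View pics/w26.png

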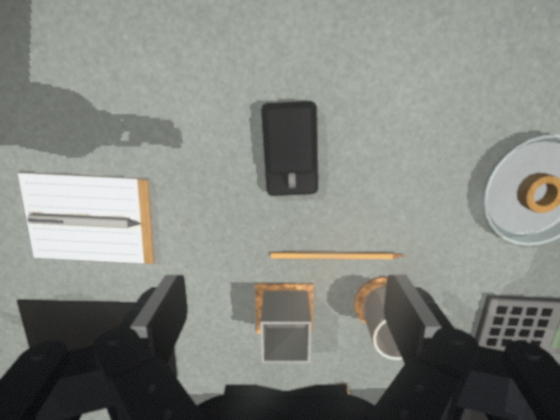

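View pics/s26.png

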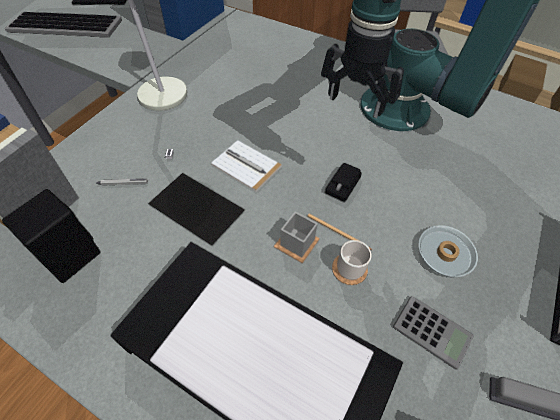

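Everything is in place and the arm is clear. A last numeric check from the scene and top views before handing in.

Run:
```python
from meas import *
p,d,i=load('s26'); X=cloud(d,i); z=X[...,2]
c=big(z>.064,(270,205,322,262)); rect('pot rim(s)',onz(i,c,.068))
c=big(z>.066,(330,235,378,290)); circ('cup rim(s)',onz(i,c,.070))
h=cv2.cvtColor(p,cv2.COLOR_RGB2HSV); H,S,V=[h[...,k].astype(int) for k in range(3)]
o=(S>75)&(H<25)
c=big(o,(270,205,322,262)); rect('cS(s)',onz(i,c,.004))
c=big(o,(330,258,375,290)); P=onz(i,c,.004)[:,:2]; circ('cR(s)',P[np.hypot(*(P-[.566,.097]).T)>.034])
p,d,i=load('top26'); X=cloud(d,i); z=X[...,2]
try:
    c=big(z>.06,(230,185,275,232)); rect('pot rim(t)',onz(i,c,.068))
    c=big(z>.06,(175,185,225,232)); circ('cup rim(t)',onz(i,c,.070))
except Exception as e: print(e)
p,d,i=load('w26'); X=cloud(d,i)
for n,roi in(('pot',(255,315,318,365)),): 
    c=big(X[...,2]>.062,roi); rect(n+'(w)',onz(i,c,.068))
```

```text
pot rim(s) c [569.7 -30.1] size [56.8 58.5] ang deg 86.66
cup rim(s) c [569.2  97.8] D 60.2 rms mm 0.5 0.96
cS(s) c [568.3 -31.6] size [74.  74.5] ang deg 86.41
cR(s) c [568.1  96.6] D 73.6 rms mm 0.38 0.98
pot rim(t) c [566.3 -27. ] size [56.3 57.5] ang deg 89.02
cup rim(t) c [566.5  97.4] D 60.8 rms mm 0.4 1.0
pot(w) c [563.3 -30.1] size [56.  59.3] ang deg 86.28
```

View pics/top26.png

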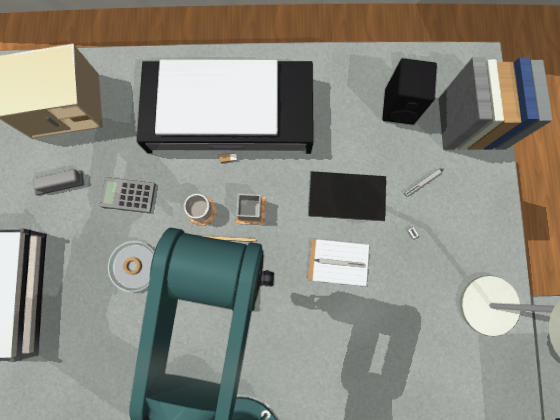

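All are within about 4 mm of their places. Handing in.

```bash
python3 -c "
from rig import robot
print(robot.job_done()); print(robot.get_obs()['time'])"
```

```text
the job is handed in; nothing more can be done
None
the job is handed in; nothing more can be done
```

I handed the job in at about 54 s of the 128 s allowed; it gives no verdict. I stood the pot and the cup on the mat, laid the pen on the notepad and the tape in the dish, then put the cup and the pot back on their coasters.

**Last checks:**

| Item | Measured offset from the middle of its place |
|---|---|
| Cup | about 1.5–2 mm |
| Pot | about 2 mm |
| Pen | about 1.3 mm, 0.3° off the pad's length |
| Tape | about 1.5 mm, flat on the dish floor |

The cup and pot look upright in the last pictures, and the gripper is open and clear of everything.

**What failed or disagreed:**
- **Pen grasp:** the first try closed on nothing, without disturbing the pen. Both the wrist and scene cameras showed the real finger ends about 35 mm behind the reported TCP. I corrected the depth and the second grasp held.
- **First cup and pot grips:** because of that offset, these held only near the rim. Both carried cleanly, and I gripped deeper on the return.
- **Pot position:** the three cameras disagree on the pot's final position by up to about 6 mm. The top view gave the largest offset, about 4 mm in y, still within the 12 mm limit.

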